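Change the oil filter element and pack the old one away

TASK

Change the oil filter element: stand the used element from the alloy filter housing upright in the drip tray, set the new one from the pulp packing tray down over the standpipe in the housing, and pack the used one in the packing tray's recess in its place. Close the housing by setting the bypass valve on the new element, plug down in its bore, and then the black cap over them, hexagon up, level and fully down in the housing mouth (just set it on, do not screw it). Keep the used element upright all the time, or oil runs out of it, and leave the ratchet, spanner and pliers where they lie.

Things in the scene. Friction and masses are not known exactly. Their poses are not given: they have to be found in the camera images.
- filter_housing: fixed alloy casting on a 104x84 flange, pipe port to its +x; origin: underside centre on the bowl axis, z up. Open bowl: rim z=54 (105 outside), mouth narrows from 99 to 86 wide at z=46, flat cap seat at z=38 (68 to 86 wide), then 68 wide to the floor at z=16. Standpipe on the axis to z=69, 13 thick, cone to 31 at the floor. Used element in it at the start (element top z=96)
- pulp_tray: fixed grey-brown moulded-pulp packing tray, 112x112; origin: underside centre, z up, sides along x and y. Round recess in the middle, 72 wide, floor z=8, wall top z=32, tray corners 22 high. The new element stands in it at the start (element top at z=88)
- drip_tray: fixed shallow square drip tray of zinc sheet, 120x120, empty at the start; origin: underside centre, z up; floor z=3, rim z=17, small wire handle on its +x side. The free spot for the used element
- used_element: used filter element, loose: upright hollow cylinder, 54 mm diameter, 80 tall, 34 bore right through, about 0.11 kg; brown pleated paper, smooth steel end plates; stands in the housing at the start. Origin: underside centre, z up along its axis. Grasp across the 54 mm near its top
- new_element: new filter element, loose: same size as the used one (54 mm diameter, 80 tall, 34 bore, 0.11 kg); pale pleated paper, white plastic end caps with six small ribs on the top edge; stands in the pulp tray at the start. Origin: underside centre, z up along its axis. Grasp across the 54 mm near its top
- bypass_valve: loose steel bypass valve, upright on the bench at the start, 0.07 kg: plug 22 mm diameter, 10 long; plate 42 diameter at z=10 to 14; grooved stem 16 diameter up to z=40, to hold it by. Origin: centre of the plug's underside, z up. In place the plate rests on the element's top, so its origin is 70 mm above the element's
- filter_cap: loose deep black cup, mouth down on the bench at the start, 0.17 kg: 80 mm outside (89 at the collar, z=17 to 26), 72 inside, 92 deep; on top, z=97 to 121, a hexagon 30 across flats to hold it by, one pair of flats facing its x and -x. Origin: mouth centre, z up. Fully down it rests on the seat, origin 38 mm above the housing's, clear of valve and element inside
- ratchet: socket ratchet, 34 x 192 x 32 mm, lying near the front edge of the bench in front of the work; leave it alone. Origin at the centre of its underside, its length along its y
- spanner: combination spanner, 28 x 189 x 6 mm, lying near the front edge of the bench left of the work; leave it alone. Origin at the centre of its underside, its length along its y
- pliers: combination pliers, 58 x 177 x 13 mm, lying at the back, left of the work; leave them alone. Origin at the centre of their underside, their length along their y
Mind the look-alikes: they are no part of the job. Leave any purple look-alike of the new_element alone.

How it is judged:
By the outcome, as a careful person would: the job done as asked, in the order asked, and still so for the second after the job is handed in, with the robot touching nothing.
It also fails if it takes over 125 s, if anything falls off the work surface, if the arm or the gripper's body presses on something with over 40 N, if the wrist force passes 120 N, or if a joint passes its speed limit or range.

ROBOT

A 6-joint arm with a two-finger parallel gripper is mounted at the origin on a cart in front of the work surface, level with it; the furniture and walls round the work are solid. World frame = base frame: x ahead of the robot, y to its left, z up, the work surface at z = 0. Lengths are in m, angles in rad, forces in N, time in s.
With the tool pointing down it reaches from about 0.35 to 0.8 m from the base axis. Payload 7.3 kg.
Tool frame: the origin (TCP) lies at the very end of the fingers, on their centre line; the grasp point (between the pads) lies 19 mm behind it (arm.tcp_to_grasp is the distance from the TCP to the grasp point, in m); z points along the fingers, y is the direction in which the jaws open and shut (so a half turn about z gives the same grasp; the last joint's range is limited). The gripper opens to 85 mm and grips with 20 to 120 N. Pads are 22 mm wide; open, the fingers measure 114 mm over their backs; the gripper's body (76 mm by 85 mm) begins 54 mm behind the grasp point. The pads swing forward as they close: fully open they stand 13 mm farther back than shut.
Start: joints at [-1.44, 0.342, 1.524, -0, 1.275, -0.146], TCP at [0.143, -0.505, 0.193] pointing down, gripper open.
Joint ranges: [-2.53, 2.53], [-0.77, 2.02], [0.04, 2.7], [-1, 4.14], [0.28, 2.66], [-3.11, 3.11]. Speed limits (rad/s): [2.57, 2.57, 3.14, 3.14, 3.14, 3.14].

INTERFACE

Orientations are given as a 3x3 rotation matrix whose columns are the frame's x, y, z axes.
In Python, from bench import arm gives the robot as it stands.
- The arm moves only by the tool arm_command, never from a script. Its argument "moves" is a list of rows, each a list of 7 numbers: the shift along the world's x, y, z in m, then the turn, a rotation vector about the world's x, y, z in rad, then the closure, from 0 (fully open) to 1 (shut). In form: [[tx, ty, tz, ax, ay, az, jaw], ...]. A call has 1 to 20 rows; each row is the pose to reach, as a shift and turn from the pose commanded when the call began; what a row does not reach only later rows make up. A row lasts 1/10 s, in which the tool goes at most 50 mm and 8.59 degrees, less where a joint would pass 70% of its speed; a pose out of reach is approached as far as the arm can. A call with a gripper value outside its range is refused whole. The fingers move at their own pace and stop on an object; "force" is the grip in N (left out, the last holds). Time passes only in rows, so rows that repeat a pose let the fingers close. It gives the time, the measured TCP pose, the force and the opening at its end, in the units of the state.
- arm.get_obs(): the state, without advancing time (a new reading comes with each control period).
- arm.camera(name): name is "scene" or "top"; returns a dict with "frame" (420x560x3 uint8, red, green, blue), "range_z" (420x560 float32, m along the optical axis (not along the pixel's ray), 0 where there is no reading), "camera_matrix" (3x3 intrinsics, pixels), "dist_coeffs" ([k1, k2, p1, p2, k3] as OpenCV has them; the pictures are not rectified), "cam_to_world" (4x4, takes a point from camera to world coordinates). Camera axes: x right, y down, z forward; pixel columns grow to the right and rows downward; lengths in m; the calibration is good to about 2 mm. A picture is of the moment at which its call begins.
- arm.finish_job(): hands the job in, once; it reports no verdict.
The state is a dict: "time": time; "qpos": joint angles; "qd": joint speeds; "effort": joint torques, N m; "tcp_pos": TCP position; "tool_rot": TCP orientation; "ft_force": force on the tool from outside, world axes, zero at the start; "torque": the same for the moment, N m; "grip_width": opening from 0.0 (shut) to 1.0 (fully open).
Only numpy, scipy, OpenCV 4.12 (cv2) and the standard library are available. Lean on these libraries where they do the work, as an engineer would, in place of code of your own. Each camera call takes 0.05 s, during which the arm holds its last target.

## Working session

There is one attempt and no reset: what is moved stays moved. The work goes in short steps, Python scripts to look and compute and a tool call to move; the robot and the scene stay as the last step left them, time stands still between calls to the robot, and variables do not carry over. Pictures are saved under pics/ and viewed, and the job is handed in when it is done.

Besides the shell and the picture viewer there is one more tool, called after "Emit:" in YAML: its name, and indented under it one key for each argument. arm_command: Moves the arm, as the interface text tells. Its arguments: {"type":"object","properties":{"moves":{"type":"array"},"force":{"type":"number"}},"required":["moves"]}

```bash
mkdir -p pics; ls; cat > h.py <<'E'
import numpy as np, cv2, pickle
from bench import arm
def grab(name,tag):
    c=arm.camera(name); pickle.dump(c,open(f'pics/{tag}.pkl','wb'))
    cv2.imwrite(f'pics/{tag}.png',c['frame'][:,:,::-1]); return c
def load(tag): return pickle.load(open(f'pics/{tag}.pkl','rb'))
def cloud(c):
    z=c['range_z'].astype(float); h,w=z.shape
    u,v=np.meshgrid(np.arange(w),np.arange(h))
    p=cv2.undistortPoints(np.stack([u,v],-1).reshape(-1,1,2).astype(np.float64),c['camera_matrix'],np.array(c['dist_coeffs'],float)).reshape(h,w,2)
    P=np.dstack([p[...,0]*z,p[...,1]*z,z]); T=np.array(c['cam_to_world'])
    W=P@T[:3,:3].T+T[:3,3]; W[z==0]=np.nan; return W
def crop(tag,x0,y0,x1,y1,s,out):
    c=load(tag); im=c['frame'][y0:y1,x0:x1,::-1]; cv2.imwrite(f'pics/{out}.png',cv2.resize(im,None,fx=s,fy=s,interpolation=cv2.INTER_CUBIC))
E
python3 - <<'E'
from h import *
o=arm.get_obs(); print({k:np.round(v,3).tolist() for k,v in o.items()})
for n in('scene','top'):
    c=grab(n,n+'0'); print(np.round(c['cam_to_world'],3).tolist())
E
```

```text
pics
{'time': 0.0, 'qpos': [-1.44, 0.343, 1.525, 0.0, 1.275, -0.146], 'qd': [0.001, 0.001, 0.001, -0.0, -0.001, -0.0], 'effort': [0.001, -43.368, -24.602, -0.0, 0.008, 0.0], 'tcp_pos': [0.143, -0.505, 0.192], 'tool_rot': [[0.962, 0.273, -0.0], [0.273, -0.962, 0.002], [0.0, -0.002, -1.0]], 'ft_force': [0.137, -0.317, 0.27], 'torque': [0.037, 0.033, -0.06], 'grip_width': 0.998}
[[0.76, -0.215, 0.614, -0.003], [-0.65, -0.289, 0.703, -0.736], [0.026, -0.933, -0.359, 0.367], [0.0, 0.0, 0.0, 1.0]]
[[-0.042, -0.978, 0.203, 0.332], [-0.999, 0.04, -0.014, -0.135], [0.005, -0.203, -0.979, 0.864], [0.0, 0.0, 0.0, 1.0]]
```

View pics/top0.png

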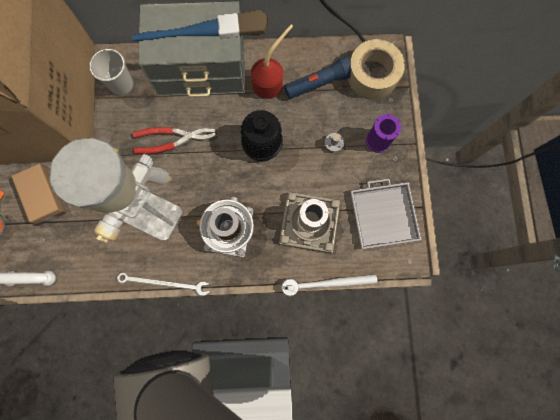

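View pics/scene0.png

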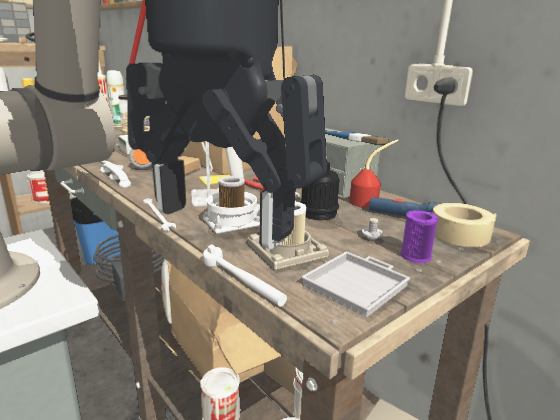

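The top picture shows the housing with the brown used element at (226,225), the pulp tray with the pale new element at (314,213), and the zinc drip tray at (385,215). The black cap is at (262,135) and the valve at (334,142). New-element candidates are the pale one at (314,213), which stands in the pulp tray and fits, and the purple one at (384,133), the look-alike to leave alone. Next I measure and check an enlarged crop.

```bash
python3 - <<'E'
from h import *
c=load('top0'); W=cloud(c)
crop('top0',190,90,430,270,3.2,'crop0')
def fit(name,x0,y0,x1,y1,zlo,zhi):
    p=W[y0:y1,x0:x1].reshape(-1,3); p=p[(p[:,2]>zlo)&(p[:,2]<zhi)]
    if len(p)<3: print(name,len(p));return
    (cx,cy),r=cv2.minEnclosingCircle((p[:,:2]*1000).astype(np.float32))
    rect=cv2.minAreaRect((p[:,:2]*1000).astype(np.float32))
    print(name,len(p),'circ',round(cx,1),round(cy,1),round(r,1),'rect',np.round(rect[0],1),np.round(rect[1],1),round(rect[2],1),'medz',np.round(np.median(p[:,2])*1000,1))
fit('used top',195,190,262,262,.088,.105)
fit('rim',190,185,262,262,.049,.060)
fit('new top',280,185,350,250,.080,.096)
fit('pulp',270,180,350,260,.015,.04)
fit('drip rim',345,175,430,255,.013,.024)
fit('capcollar',235,100,290,165,.012,.03)
fit('captop',235,100,290,165,.087,.1)
fit('hex',235,100,290,165,.115,.13)
fit('valve top',320,125,350,160,.036,.046)
fit('valve plate',320,125,350,160,.009,.02)
fit('purple',360,110,410,155,.07,.09)
fit('bench',300,150,350,180,-.02,.02)
E
```

```text
used top 423 circ 467.3 -46.1 27.0 rect [467.3 -46.6] [52.3 52.8] 88.6 medz 97.6
rim 732 circ 467.6 -45.8 52.7 rect [467.  -46.5] [103.8 103.6] 89.2 medz 53.9
new top 399 circ 479.3 -215.9 27.0 rect [ 479.7 -215.7] [51.8 52.7] 86.8 medz 89.8
pulp 1227 circ 474.6 -214.1 76.9 rect [ 475.  -214.1] [111.4 111.8] 78.1 medz 21.9
drip rim 675 circ 481.8 -370.2 86.8 rect [ 489.4 -370. ] [138.8 125.3] 6.3 medz 17.7
capcollar 168 circ 651.5 -121.1 44.2 rect [ 635.5 -122.3] [53.3 87.8] 3.7 medz 26.8
captop 756 circ 651.6 -121.8 40.2 rect [ 651.4 -121.7] [75.1 78.4] 42.6 medz 97.9
hex 224 circ 652.7 -121.6 16.8 rect [ 652.5 -121.3] [33.4 29.9] 18.2 medz 121.7
valve top 51 circ 646.6 -276.5 8.3 rect [ 646.4 -276.8] [15. 16.] 62.0 medz 41.6
valve plate 214 circ 647.1 -276.8 21.4 rect [ 646.3 -276.7] [39.3 40.9] 86.2 medz 16.1
purple 398 circ 649.8 -374.6 27.5 rect [ 650.4 -373.7] [52.4 53.9] 80.1 medz 81.5
bench 1491 circ 601.0 -255.3 62.7 rect [ 601.  -255.4] [107.7  67.1] 87.5 medz 2.0
```

View pics/crop0.png

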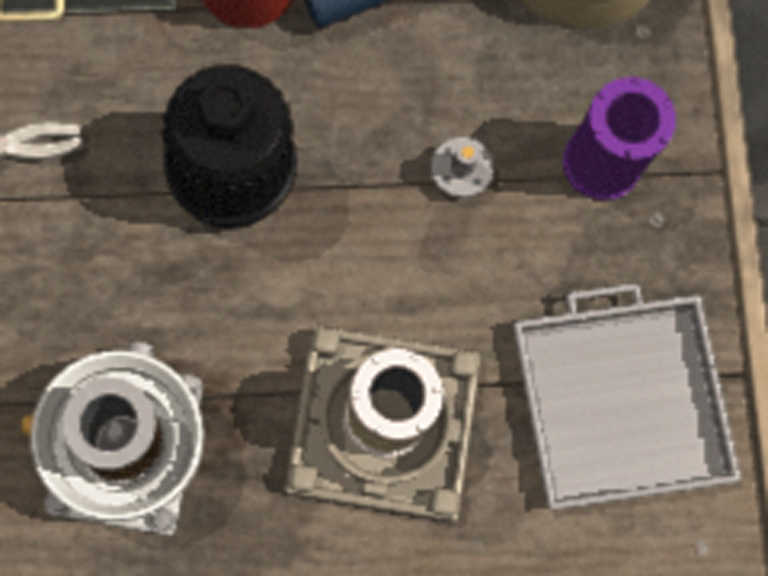

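Emit:
arm_command:
  moves:
    - [0.02,0.029,0.005,0,0,-0.017,0]
    - [0.041,0.057,0.008,0,0,-0.035,0]
    - [0.061,0.086,0.008,0,0,-0.052,0]
    - [0.081,0.115,0.008,0,0,-0.069,0]
    - [0.101,0.143,0.008,0,0,-0.086,0]
    - [0.122,0.172,0.008,0,0,-0.104,0]
    - [0.142,0.201,0.008,0,0,-0.121,0]
    - [0.162,0.23,0.008,0,0,-0.138,0]
    - [0.182,0.258,0.008,0,0,-0.155,0]
    - [0.203,0.287,0.008,0,0,-0.173,0]
    - [0.223,0.316,0.008,0,0,-0.19,0]
    - [0.243,0.344,0.008,0,0,-0.207,0]
    - [0.263,0.373,0.008,0,0,-0.224,0]
    - [0.284,0.402,0.008,0,0,-0.242,0]
    - [0.304,0.43,0.008,0,0,-0.259,0]
    - [0.324,0.459,0.008,0,0,-0.276,0]
    - [0.324,0.459,0.008,0,0,-0.276,0]
    - [0.324,0.459,0.008,0,0,-0.276,0]
  force: 40

```text
time: 1.9
tcp_pos: [0.4673, -0.0455, 0.2001]
tool_rot: [[1.0, 0.003, -0.001], [0.003, -1.0, -0.0], [-0.001, 0.0, -1.0]]
ft_force: [0.4, -0.1, 0.1]
grip_width: 0.996
```

```bash
python3 - <<'E'
from h import *
o=arm.get_obs(); print({k:np.round(v,4).tolist() for k,v in o.items()})
grab('scene','scene1'); grab('top','top1')
a=cv2.imread('pics/scene1.png');b=cv2.imread('pics/top1.png')
cv2.imwrite('pics/pair1.png',cv2.resize(np.hstack([a,b]),(800,300),interpolation=cv2.INTER_AREA))
E
```

```text
{'time': 1.9, 'qpos': [-0.2602, 0.2346, 1.6544, -0.0005, 1.2539, 1.3079], 'qd': [-0.0345, -0.0111, 0.0116, -0.0029, 0.001, -0.0058], 'effort': [1.0189, -37.1286, -24.7238, 0.1152, -0.034, 0.0992], 'tcp_pos': [0.4673, -0.0455, 0.2001], 'tool_rot': [[1.0, 0.0029, -0.0013], [0.0029, -1.0, -0.0001], [-0.0013, 0.0001, -1.0]], 'ft_force': [0.4122, -0.1386, 0.1047], 'torque': [0.0044, -0.0354, 0.0146], 'grip_width': 0.9958}
```

View pics/pair1.png

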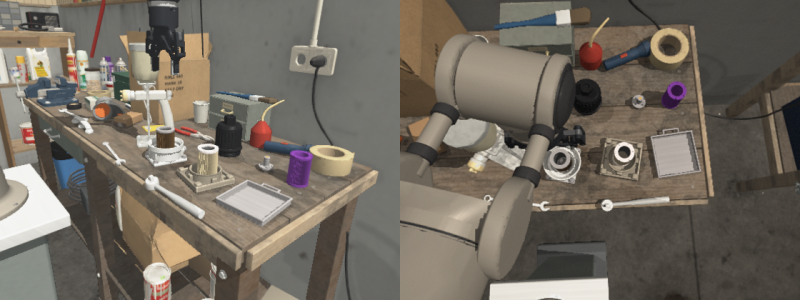

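The left half (scene camera) shows the open gripper above the brown element in the housing (165,135), with all items clear. I cross-check positions with the scene camera and look for tall things near the housing.

```bash
cat >> h.py <<'E'
def ring(W,cx,cy,r,zlo,zhi,R=None,verbose=True,name=''):
    """fit circle of top ring points: outer radius R (mm known) by least squares on hull"""
    p=W.reshape(-1,3)*1000; m=(np.hypot(p[:,0]-cx,p[:,1]-cy)<r)&(p[:,2]>zlo)&(p[:,2]<zhi)
    p=p[m]
    if len(p)<8: print(name,'n',len(p)); return
    (x,y),rr=cv2.minEnclosingCircle(p[:,:2].astype(np.float32))
    print(name,'n',len(p),'c',round(x,1),round(y,1),'r',round(rr,1),'zmed',round(np.median(p[:,2]),1),'mean',np.round(p[:,:2].mean(0),1))
E
python3 - <<'E'
from h import *
S=cloud(load('scene1')); T=cloud(load('top0'))
for n,W in(('S',S),('T',T)):
    ring(W,467,-46,35,90,103,name=n+' used')
    ring(W,467,-46,60,51,58,name=n+' rim')
    ring(W,479,-216,35,83,95,name=n+' new')
    ring(W,652,-121,25,115,128,name=n+' hex')
    ring(W,646,-277,12,37,46,name=n+' valve')
    ring(W,646,-277,25,10,19,name=n+' vplate')
    ring(W,650,-374,35,75,88,name=n+' purple')
p=T.reshape(-1,3)*1000
for y in range(20,200,20):
    m=(p[:,1]>y)&(p[:,1]<y+20)&(p[:,0]>400)&(p[:,0]<750); q=p[m]
    if len(q): i=q[:,2].argmax(); print(y,np.round(q[i]))
m=(p[:,2]>60)&(p[:,0]>690)&(p[:,0]<800)&(p[:,1]>-450)&(p[:,1]<50); print(np.round(p[m].min(0)),np.round(p[m].max(0)))
E
```

```text
S used n 237 c 465.7 -48.9 r 28.1 zmed 96.3 mean [463.9 -51.4]
S rim n 309 c 465.3 -49.5 r 53.1 zmed 54.3 mean [457.3 -61.4]
S new n 309 c 478.1 -218.0 r 29.0 zmed 89.0 mean [ 475.4 -220.5]
S hex n 98 c 652.4 -124.4 r 17.8 zmed 120.7 mean [ 648.9 -126.5]
S valve n 36 c 644.8 -279.1 r 9.2 zmed 41.2 mean [ 642.9 -280.4]
S vplate n 147 c 644.1 -278.3 r 21.9 zmed 15.4 mean [ 639.8 -282.8]
S purple n 320 c 647.3 -376.3 r 27.9 zmed 81.0 mean [ 644.8 -378.3]
T used n 421 c 467.3 -46.1 r 27.0 zmed 97.7 mean [467.1 -46.1]
T rim n 582 c 467.6 -45.8 r 52.7 zmed 54.5 mean [468.7 -44.7]
T new n 393 c 479.3 -215.9 r 27.0 zmed 89.8 mean [ 479.2 -215.9]
T hex n 224 c 652.7 -121.6 r 16.8 zmed 121.7 mean [ 652.1 -121.4]
T valve n 50 c 646.7 -276.4 r 8.2 zmed 41.6 mean [ 645.9 -276.3]
T vplate n 211 c 647.1 -276.8 r 21.4 zmed 16.0 mean [ 644.1 -275.8]
T purple n 371 c 649.8 -374.6 r 27.5 zmed 81.6 mean [ 649.5 -373.8]
20 [680.  34.  18.]
40 [678.  45.  18.]
60 [503.  77. 323.]
80 [475.  99. 322.]
100 [534. 105. 322.]
120 [497. 128. 323.]
140 [518. 147. 322.]
160 [500. 160. 319.]
180 [651. 194.  10.]
[ 690. -169.   60.] [800.  50. 137.]
```

```bash
python3 - <<'E'
from h import *
A=cloud(load('top1')); T=cloud(load('top0'))
q=T.reshape(-1,3)*1000; m=(q[:,2]>200)&(q[:,0]>350)&(q[:,0]<700)&(q[:,1]>0)&(q[:,1]<250); print('lamp top',np.round(q[m].min(0)),np.round(q[m].max(0)))
D=np.abs(A[...,2]-T[...,2])>.03
p=A[D]*1000; print(np.nanmin(p[:,2]))
for y in range(-120,240,30):
  for x in range(200,800,60):
    m=(p[:,1]>y)&(p[:,1]<y+30)&(p[:,0]>x)&(p[:,0]<x+60)
    if m.sum()>5: print((x,y),np.round(np.percentile(p[m,2],[5,95])),end=' ')
  print()
E
```

```text
lamp top [457.  61. 200.] [700. 250. 323.]
-852.2965268547248
(380, -120) [548. 596.] (440, -120) [311. 600.] 
(260, -90) [572. 641.] (320, -90) [581. 641.] (380, -90) [566. 593.] (440, -90) [334. 597.] 
(260, -60) [617. 659.] (320, -60) [632. 643.] (380, -60) [464. 586.] (440, -60) [586. 597.] (500, -60) [575. 586.] 
(260, -30) [652. 670.] (320, -30) [639. 655.] (380, -30) [451. 580.] (440, -30) [580. 599.] (500, -30) [573. 594.] 
(320, 0) [574. 646.] (380, 0) [569. 609.] (440, 0) [315. 600.] (500, 0) [589. 597.] 
(380, 30) [588. 601.]
```

```bash
python3 - <<'E'
from h import *
crop('scene1',150,0,350,240,3,'crop1'); 
E
```

```text
(no output)
```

View pics/crop1.png

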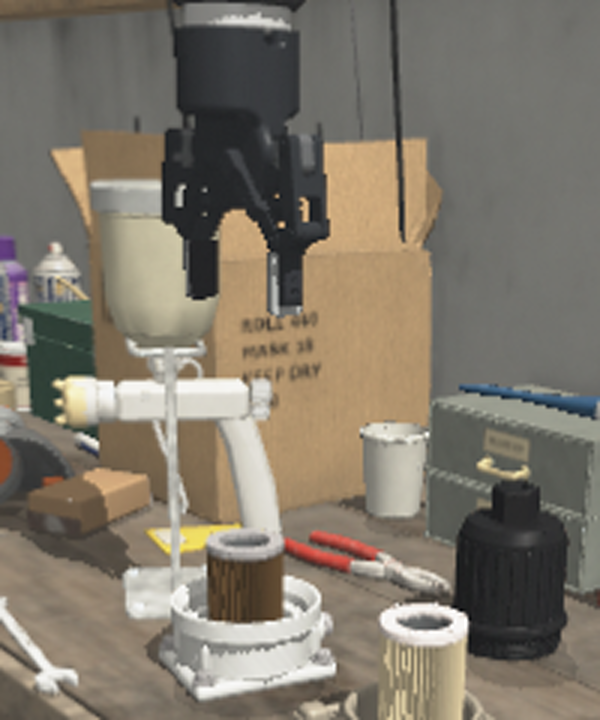

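View pics/top1.png

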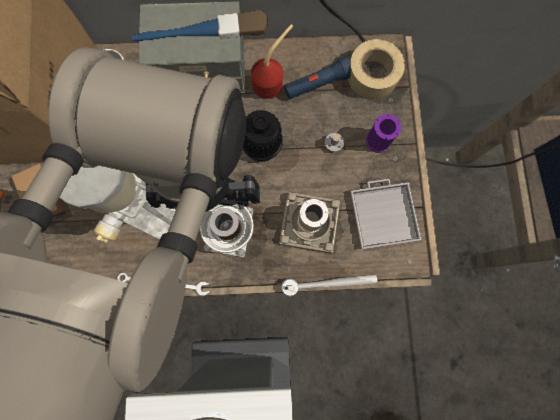

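The crop shows the gripper over the housing, and the spray gun pot (z up to 0.32) lies at y > 0.06, clear of the descent. I go down and grasp.

Emit:
arm_command:
  moves:
    - [-0.001,-0.001,-0.02,0,0,0,0]
    - [-0.001,-0.001,-0.045,0,0,0,0]
    - [-0.001,-0.001,-0.07,0,0,0,0]
    - [-0.001,-0.001,-0.09,0,0,0,0]
    - [-0.001,-0.001,-0.11,0,0,0,0]
    - [-0.001,-0.001,-0.125,0,0,0,0]
    - [-0.001,-0.001,-0.138,0,0,0,0]
    - [-0.001,-0.001,-0.138,0,0,0,0]
    - [-0.001,-0.001,-0.138,0,0,0,0]
  force: 40

```text
time: 2.9
tcp_pos: [0.4663, -0.0478, 0.0629]
tool_rot: [[1.0, -0.001, -0.0], [-0.001, -1.0, -0.0], [-0.0, 0.0, -1.0]]
ft_force: [0.1, 0.1, 0.6]
grip_width: 1.0
```

Emit:
arm_command:
  moves:
    - [0,0,0,0,0,0,0.2]
    - [0,0,0,0,0,0,0.4]
    - [0,0,0,0,0,0,0.5]
    - [0,0,0,0,0,0,0.6]
    - [0,0,0,0,0,0,0.6]
    - [0,0,0,0,0,0,0.6]
    - [0,0,0,0,0,0,0.6]
    - [0,0,0,0,0,0,0.6]
  force: 40

```text
time: 3.7
tcp_pos: [0.4665, -0.047, 0.0626]
tool_rot: [[1.0, 0.001, -0.0], [0.001, -1.0, -0.0], [-0.0, 0.0, -1.0]]
ft_force: [-0.2, -0.1, 0.5]
grip_width: 0.399
```

```bash
python3 - <<'E'
from h import *
o=arm.get_obs(); print({k:np.round(v,4).tolist() for k,v in o.items()})
grab('scene','scene2'); crop('scene2',150,50,350,240,3,'crop2')
E
```

```text
{'time': 3.7, 'qpos': [-0.264, 0.3985, 1.8514, -0.0001, 0.8917, 1.306], 'qd': [-0.001, 0.0, 0.0001, 0.0005, -0.0004, 0.0003], 'effort': [0.0049, -40.4339, -18.7484, -0.0002, 0.0012, -0.0001], 'tcp_pos': [0.4665, -0.047, 0.0626], 'tool_rot': [[1.0, 0.0008, -0.0001], [0.0008, -1.0, -0.0001], [-0.0001, 0.0001, -1.0]], 'ft_force': [-0.2459, -0.0631, 0.4552], 'torque': [0.0211, -0.0047, 0.0076], 'grip_width': 0.3989}
```

View pics/crop2.png

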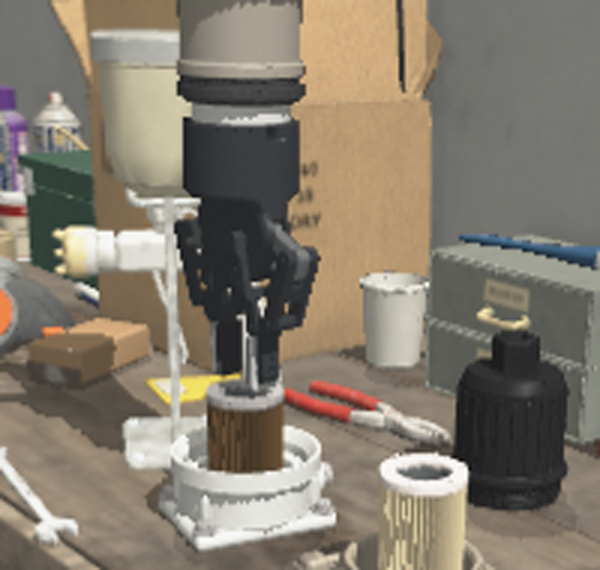

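```bash
python3 - <<'E'
from h import *
crop('scene2',200,130,270,220,8,'crop2b')
W=cloud(load('scene2'))*1000
for v in range(150,212,3):
    print(v,[tuple(np.round(W[v,u]).astype(int)) if np.isfinite(W[v,u,0]) else None for u in (222,228,234,238,242)])
E
```

```text
150 [(np.int64(456), np.int64(-32), np.int64(157)), (np.int64(474), np.int64(-27), np.int64(153)), (np.int64(456), np.int64(-74), np.int64(166)), (np.int64(688), np.int64(239), np.int64(68)), (np.int64(454), np.int64(-103), np.int64(172))]
153 [(np.int64(457), np.int64(-31), np.int64(151)), (np.int64(472), np.int64(-30), np.int64(148)), (np.int64(455), np.int64(-76), np.int64(160)), (np.int64(455), np.int64(-90), np.int64(163)), (np.int64(455), np.int64(-102), np.int64(166))]
156 [(np.int64(460), np.int64(-26), np.int64(143)), (np.int64(471), np.int64(-31), np.int64(142)), (np.int64(456), np.int64(-74), np.int64(154)), (np.int64(455), np.int64(-89), np.int64(157)), (np.int64(457), np.int64(-99), np.int64(159))]
159 [(np.int64(457), np.int64(-30), np.int64(138)), (np.int64(471), np.int64(-31), np.int64(136)), (np.int64(455), np.int64(-76), np.int64(148)), (np.int64(454), np.int64(-90), np.int64(152)), (np.int64(457), np.int64(-99), np.int64(153))]
162 [(np.int64(455), np.int64(-32), np.int64(132)), (np.int64(470), np.int64(-32), np.int64(130)), (np.int64(457), np.int64(-72), np.int64(
[... 3184 characters left out ...]
(np.int64(444), np.int64(-46), np.int64(48)), (np.int64(448), np.int64(-62), np.int64(52)), (np.int64(456), np.int64(-72), np.int64(53)), (np.int64(467), np.int64(-70), np.int64(50)), (np.int64(476), np.int64(-72), np.int64(48))]
207 [(np.int64(424), np.int64(-76), np.int64(55)), (np.int64(449), np.int64(-61), np.int64(45)), (np.int64(456), np.int64(-72), np.int64(46)), (np.int64(448), np.int64(-97), np.int64(56)), (np.int64(456), np.int64(-100), np.int64(55))]
210 [(np.int64(424), np.int64(-76), np.int64(49)), (np.int64(433), np.int64(-84), np.int64(49)), (np.int64(442), np.int64(-92), np.int64(50)), (np.int64(449), np.int64(-96), np.int64(49)), (np.int64(457), np.int64(-98), np.int64(48))]
```

View pics/crop2b.png

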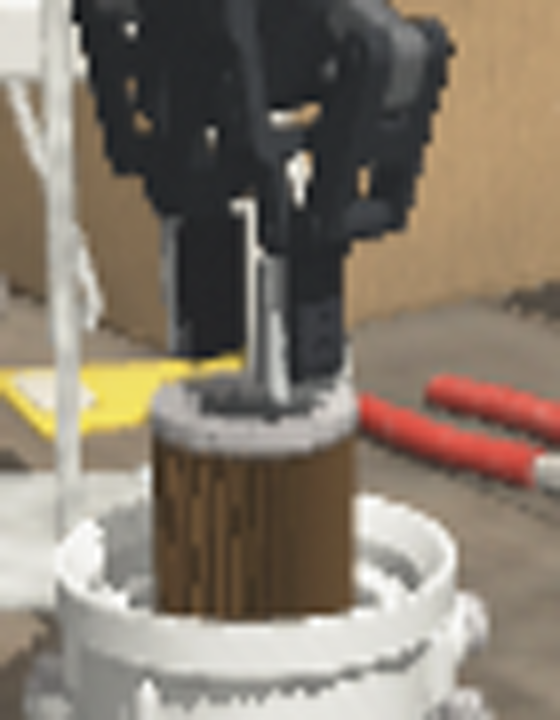

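```bash
python3 - <<'E'
from h import *
for t in('scene1','scene2'):
    W=cloud(load(t))*1000; p=W.reshape(-1,3); m=(np.abs(p[:,0]-467)<25)&(np.abs(p[:,1]+46)<62)&(p[:,2]>60)
    q=p[m]
    for y in range(-110,20,10):
        k=(q[:,1]>y)&(q[:,1]<=y+10); zz=np.sort(q[k,2]); print(t,y,len(zz),np.round(zz[:3]),np.round(zz[(zz>100)][:4]), 'x',np.round(np.median(q[k,0])) if len(zz) else '')
E
```

```text
scene1 -110 193 [260. 261. 261.] [260. 261. 261. 261.] x 463.0
scene1 -100 194 [253. 254. 254.] [253. 254. 254. 254.] x 458.0
scene1 -90 726 [301. 302. 302.] [301. 302. 302. 304.] x 462.0
scene1 -80 754 [60. 61. 61.] [310. 312. 312. 315.] x 458.0
scene1 -70 309 [60. 60. 60.] [314. 316. 318. 323.] x 453.0
scene1 -60 149 [60. 61. 62.] [313. 314. 314. 315.] x 449.0
scene1 -50 115 [66. 69. 80.] [313. 315. 315. 315.] x 457.0
scene1 -40 198 [61. 62. 66.] [312. 312. 313. 313.] x 457.0
scene1 -30 100 [88. 89. 90.] [315. 315. 317. 317.] x 456.0
scene1 -20 104 [303. 305. 305.] [303. 305. 305. 305.] x 457.0
scene1 -10 301 [253. 253. 253.] [253. 253. 253. 254.] x 466.0
scene1 0 117 [255. 259. 267.] [255. 259. 267. 272.] x 460.0
scene1 10 106 [281. 302. 302.] [281. 302. 302. 302.] x 458.0
scene2 -110 186 [161. 161. 163.] [161. 161. 163. 163.] x 456.0
scene2 -100 158 [149. 150. 150.] [149. 150. 150. 150.] x 462.0
scene2 -90 1559 [116. 125. 126.] [116. 125. 126. 126.] x 462.0
scene2 -80 924 [60. 61. 61.] [104. 104. 105. 105.] x 458.0
scene2 -70 370 [60. 60. 60.] [104. 105. 107. 109.] x 453.0
scene2 -60 113 [60. 62. 62.] [179. 183. 187. 193.] x 446.0
scene2 -50 103 [62. 70. 71.] [177. 177. 178. 179.] x 455.0
scene2 -40 362 [60. 62. 64.] [104. 105. 105. 106.] x 458.0
scene2 -30 213 [89. 89. 89.] [103. 104. 105. 106.] x 457.0
scene2 -20 65 [118. 120. 121.] [118. 120. 121. 124.] x 456.0
scene2 -10 115 [149. 150. 150.] [149. 150. 150. 150.] x 456.0
scene2 0 123 [159. 160. 163.] [159. 160. 163. 165.] x 455.0
scene2 10 22 [180. 184. 186.] [180. 184. 186. 188.] x 454.0
```

The crop shows that the fingertips (near pixel (262,390) in the earlier crop) are still above the element top: tips at z≈104 mm with the reported TCP z at 62.6. In both pictures, open and partly closed, the real gripper stands about 39 mm higher than its reading, while x and y agree. I allow for that from now on: open, descend 40 mm more, then grip.

Emit:
arm_command:
  moves:
    - [0,0,0,0,0,0,0.3]
    - [0,0,0,0,0,0,0]
    - [0,0,0,0,0,0,0]
    - [0,0,0,0,0,0,0]
    - [0,0,-0.01,0,0,0,0]
    - [0,0,-0.02,0,0,0,0]
    - [0,0,-0.03,0,0,0,0]
    - [0,0,-0.038,0,0,0,0]
    - [0,0,-0.038,0,0,0,0]
  force: 40

```text
time: 4.65
tcp_pos: [0.4654, -0.0468, 0.0231]
tool_rot: [[1.0, 0.001, -0.003], [0.001, -1.0, 0.001], [-0.003, -0.001, -1.0]]
ft_force: [-0.1, 0.2, 0.2]
grip_width: 0.998
```

```bash
python3 - <<'E'
from h import *
grab('scene','scene3'); crop('scene3',190,110,280,230,6,'crop3')
W=cloud(load('scene3'))*1000; q=W.reshape(-1,3); q=q[(q[:,0]>440)&(q[:,0]<490)&(q[:,1]<-90)&(q[:,1]>-107)&(q[:,2]>60)]; print(np.round(np.sort(q[:,2])[:10]))
E
```

```text
[77. 77. 77. 78. 78. 78. 79. 79. 79. 79.]
```

View pics/crop3.png

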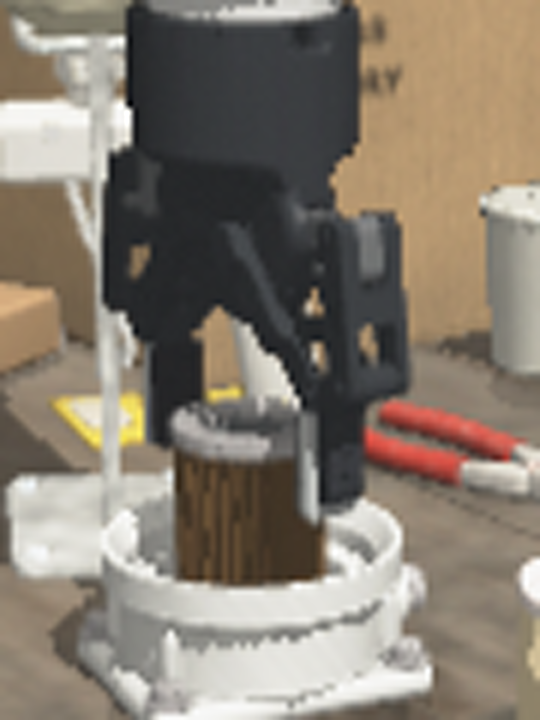

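The fingers now straddle the brown element, with tips at z≈77 mm, clear of the rim. I close and lift 10 mm first.

Emit:
arm_command:
  moves:
    - [0,0,0,0,0,0,0.2]
    - [0,0,0,0,0,0,0.3]
    - [0,0,0,0,0,0,0.4]
    - [0,0,0,0,0,0,0.5]
    - [0,0,0,0,0,0,0.7]
    - [0,0,0,0,0,0,0.7]
    - [0,0,0.003,0,0,0,0.7]
    - [0,0,0.008,0,0,0,0.7]
    - [0,0,0.012,0,0,0,0.7]
  force: 40

```text
time: 5.6
tcp_pos: [0.4665, -0.047, 0.037]
tool_rot: [[1.0, 0.001, -0.0], [0.001, -1.0, -0.0], [-0.0, 0.0, -1.0]]
ft_force: [0.1, 0.4, -1.6]
grip_width: 0.641
```

```bash
python3 - <<'E'
from h import *
grab('scene','scene4'); crop('scene4',190,110,280,230,6,'crop4')
E
```

```text
(no output)
```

View pics/crop4.png

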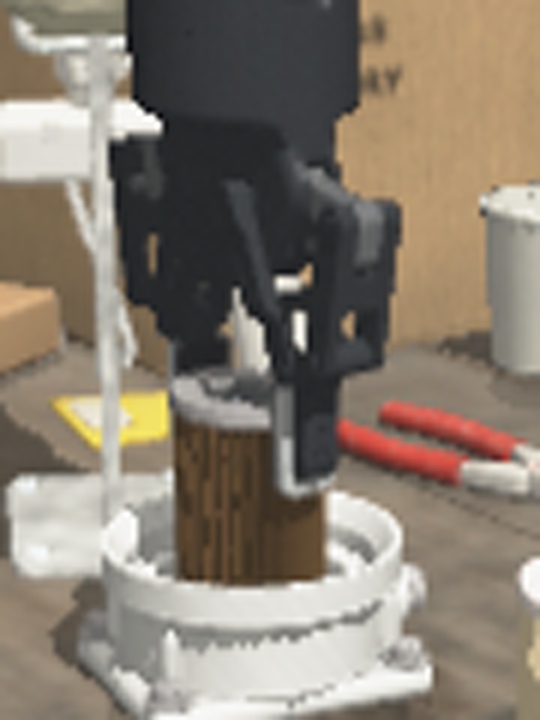

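The brown element is held between the pads (290,470) and lifted clear of the seat. Next I lift it and carry it to the drip tray.

Emit:
arm_command:
  moves:
    - [0,0,0.008,0,0,0,0.7]
    - [0,0,0.02,0,0,0,0.7]
    - [0,0,0.035,0,0,0,0.7]
    - [0,0,0.05,0,0,0,0.7]
    - [0,0,0.065,0,0,0,0.7]
    - [0,0,0.08,0,0,0,0.7]
    - [0,0,0.095,0,0,0,0.7]
    - [0,-0.003,0.106,0,0,0,0.7]
    - [0,-0.012,0.11,0,0,0,0.7]
    - [0.001,-0.026,0.11,0,0,0,0.7]
    - [0.002,-0.044,0.11,0,0,0,0.7]
    - [0.003,-0.064,0.11,0,0,0,0.7]
    - [0.004,-0.086,0.11,0,0,0,0.7]
    - [0.005,-0.108,0.11,0,0,0,0.7]
    - [0.006,-0.13,0.11,0,0,0,0.7]
    - [0.007,-0.152,0.11,0,0,0,0.7]
    - [0.008,-0.174,0.11,0,0,0,0.7]
    - [0.009,-0.196,0.11,0,0,0,0.7]
    - [0.01,-0.218,0.11,0,0,0,0.7]
    - [0.011,-0.24,0.11,0,0,0,0.7]

```text
time: 7.65
tcp_pos: [0.4765, -0.2889, 0.1454]
tool_rot: [[1.0, -0.0, -0.002], [-0.0, -1.0, 0.001], [-0.002, -0.001, -1.0]]
ft_force: [0.3, -0.0, -1.5]
grip_width: 0.645
```

Emit:
arm_command:
  moves:
    - [0.001,-0.02,0,0,0,0,0.7]
    - [0.002,-0.038,0,0,0,0,0.7]
    - [0.003,-0.054,0,0,0,0,0.7]
    - [0.003,-0.067,0,0,0,0,0.7]
    - [0.004,-0.077,0,0,0,0,0.7]
    - [0.004,-0.083,0,0,0,0,0.7]
    - [0.004,-0.084,0,0,0,0,0.7]
    - [0.004,-0.084,0,0,0,0,0.7]

```text
time: 8.45
tcp_pos: [0.4814, -0.3708, 0.1465]
tool_rot: [[1.0, 0.001, -0.0], [0.001, -1.0, 0.0], [-0.0, -0.0, -1.0]]
ft_force: [0.6, -0.2, -1.0]
grip_width: 0.65
```

```bash
python3 - <<'E'
from h import *
o=arm.get_obs(); print(np.round(o['tcp_pos'],4),np.round(o['tool_rot'],3).tolist(),o['grip_width'])
grab('scene','scene5'); grab('top','top5')
a=cv2.imread('pics/scene5.png');b=cv2.imread('pics/top5.png')
cv2.imwrite('pics/pair5.png',cv2.resize(np.hstack([a,b]),(800,300),interpolation=cv2.INTER_AREA))
W=cloud(load('scene5'))*1000
# held element: side pixels brown
p=W.reshape(-1,3); m=(np.abs(p[:,0]-482)<40)&(np.abs(p[:,1]+371)<45)&(p[:,2]>90)&(p[:,2]<170); print(m.sum(),np.round(np.percentile(p[m],[1,50,99],axis=0)))
T=cloud(load('top5')); ring(T,479,-216,35,83,95,name='T new');
E
```

```text
[ 0.4814 -0.3708  0.1465] [[1.0, 0.001, -0.0], [0.001, -1.0, 0.0], [-0.0, -0.0, -1.0]] 0.6495117533763987
746 [[ 454. -398.  140.]
 [ 462. -386.  154.]
 [ 492. -353.  170.]]
T new n 394 c 479.4 -215.9 r 26.9 zmed 89.8 mean [ 479.1 -215.8]
```

View pics/pair5.png

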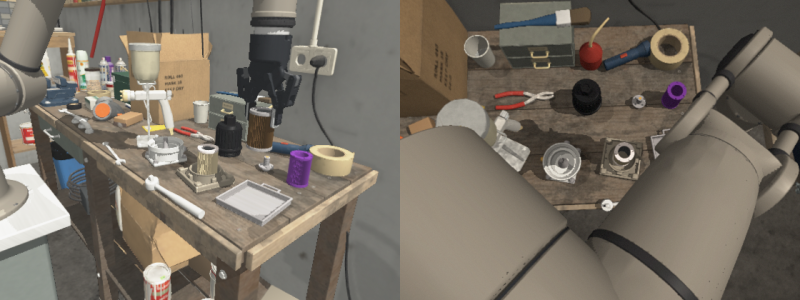

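The scene half shows the brown element held upright above the zinc tray (261,130), with its underside at z≈139 mm. I lower it into the tray.

Emit:
arm_command:
  moves:
    - [0,0,-0.008,0,0,0,0.7]
    - [0,0,-0.022,0,0,0,0.7]
    - [0,0,-0.038,0,0,0,0.7]
    - [0,0,-0.054,0,0,0,0.7]
    - [0,0,-0.07,0,0,0,0.7]
    - [0,0,-0.086,0,0,0,0.7]
    - [0,0,-0.1,0,0,0,0.7]
    - [0,0,-0.112,0,0,0,0.7]
    - [0,0,-0.12,0,0,0,0.7]
    - [0,0,-0.126,0,0,0,0.7]
    - [0,0,-0.13,0,0,0,0.7]
    - [0,0,-0.132,0,0,0,0.7]
    - [0,0,-0.132,0,0,0,0.7]

```text
time: 9.85
tcp_pos: [0.4816, -0.3711, 0.0147]
tool_rot: [[1.0, 0.001, 0.0], [0.001, -1.0, -0.0], [0.0, 0.0, -1.0]]
ft_force: [-0.3, 0.2, -0.7]
grip_width: 0.645
```

```bash
python3 - <<'E'
from h import *
grab('scene','scene6'); crop('scene6',290,100,430,300,3.5,'crop6')
W=cloud(load('scene6'))*1000
p=W.reshape(-1,3); m=(np.abs(p[:,0]-482)<40)&(np.abs(p[:,1]+371)<40)&(p[:,2]<50)&(p[:,2]>7); print(m.sum(),np.round(np.percentile(p[m],[1,50,99],axis=0)))
E
```

```text
837 [[ 454. -398.    8.]
 [ 462. -387.   28.]
 [ 492. -354.   49.]]
```

View pics/crop6.png

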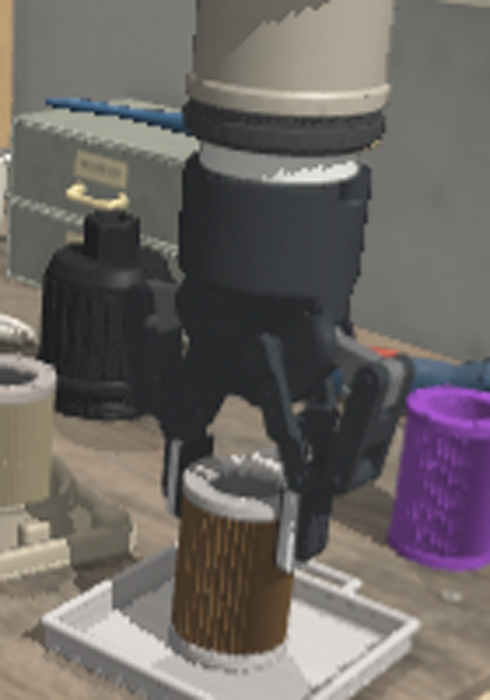

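The element stands just over the tray floor (235,650 in the crop). I creep down the last few millimetres and watch the force.

Emit:
arm_command:
  moves:
    - [0,0,-0.001,0,0,0,0.7]
    - [0,0,-0.002,0,0,0,0.7]
    - [0,0,-0.002,0,0,0,0.7]

```text
time: 10.2
tcp_pos: [0.4815, -0.371, 0.0127]
tool_rot: [[1.0, 0.001, 0.0], [0.001, -1.0, -0.0], [0.0, 0.0, -1.0]]
ft_force: [-0.3, -0.4, -1.1]
grip_width: 0.648
```

Emit:
arm_command:
  moves:
    - [0,0,-0.001,0,0,0,0.7]
    - [0,0,-0.001,0,0,0,0.7]

```text
time: 10.4
tcp_pos: [0.4817, -0.3711, 0.0124]
tool_rot: [[1.0, 0.001, 0.001], [0.001, -1.0, -0.001], [0.001, 0.001, -1.0]]
ft_force: [-0.5, 1.3, 5.0]
grip_width: 0.641
```

Contact is felt (5 N up). I open and rise.

Emit:
arm_command:
  moves:
    - [0,0,0,0,0,0,0.3]
    - [0,0,0,0,0,0,0.2]
    - [0,0,0,0,0,0,0]
    - [0,0,0,0,0,0,0]
    - [0,0,0,0,0,0,0]
    - [0,0,0.015,0,0,0,0]
    - [0,0,0.035,0,0,0,0]
    - [0,0,0.06,0,0,0,0]
    - [0,0,0.09,0,0,0,0]
    - [0,0,0.11,0,0,0,0]
    - [0,0.02,0.115,0,0,0,0]
    - [0,0.05,0.115,0,0,0,0]
    - [0,0.085,0.115,0,0,0,0]
    - [-0.001,0.115,0.115,0,0,0,0]
    - [-0.002,0.14,0.115,0,0,0,0]
    - [-0.003,0.154,0.115,0,0,0,0]
    - [-0.003,0.154,0.115,0,0,0,0]
    - [-0.003,0.154,0.115,0,0,0,0]

```text
time: 12.2
tcp_pos: [0.4788, -0.2178, 0.1268]
tool_rot: [[1.0, 0.001, 0.001], [0.001, -1.0, -0.001], [0.001, 0.001, -1.0]]
ft_force: [-0.0, -0.2, -0.0]
grip_width: 0.999
```

```bash
python3 - <<'E'
from h import *
o=arm.get_obs(); print(np.round(o['tcp_pos'],4),o['grip_width'])
grab('scene','scene7')
W=cloud(load('scene7'))
ring(W,482,-371,40,79,92,name='S used'); ring(W,478,-218,35,83,95,name='S new')
ring(W,467,-46,60,51,58,name='S rim')
p=W.reshape(-1,3)*1000; m=(np.hypot(p[:,0]-467,p[:,1]+47)<15)&(p[:,2]>60)&(p[:,2]<75); print('standpipe',m.sum(),np.round(p[m].mean(0)) if m.any() else '')
E
```

```text
[ 0.4788 -0.2178  0.1268] 0.9993405963805345
S used n 425 c 480.2 -372.3 r 27.8 zmed 84.1 mean [ 477.8 -374.7]
S new n 312 c 478.5 -218.7 r 29.3 zmed 88.9 mean [ 475.4 -220.6]
S rim n 317 c 465.1 -48.9 r 53.5 zmed 54.1 mean [465.2 -50.5]
standpipe 36 [464. -51.  66.]
```

View pics/scene7.png

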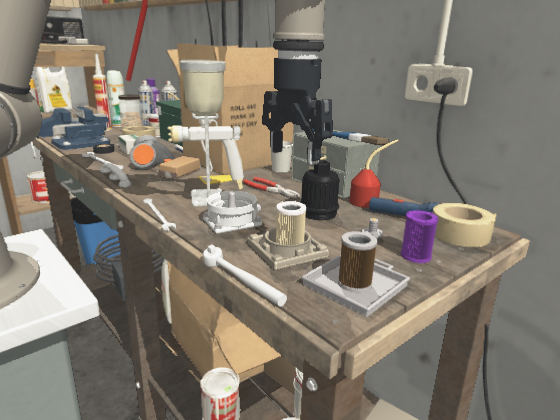

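The used element stands upright in the drip tray at (358,262); the gripper is above the new pale element at (290,225). I descend and grip it.

Emit:
arm_command:
  moves:
    - [0,0,-0.02,0,0,0,0]
    - [0,0,-0.045,0,0,0,0]
    - [0,0,-0.07,0,0,0,0]
    - [0,0,-0.09,0,0,0,0]
    - [0,0,-0.103,0,0,0,0]
    - [0,0,-0.11,0,0,0,0]
    - [0,0,-0.11,0,0,0,0.1]
    - [0,0,-0.11,0,0,0,0.2]
    - [0,0,-0.11,0,0,0,0.3]
    - [0,0,-0.11,0,0,0,0.4]
    - [0,0,-0.11,0,0,0,0.7]
    - [0,0,-0.11,0,0,0,0.7]
    - [0,0,-0.11,0,0,0,0.7]
    - [0,0,-0.105,0,0,0,0.7]
    - [0,0,-0.095,0,0,0,0.7]
    - [0,0,-0.08,0,0,0,0.7]
    - [0,0,-0.06,0,0,0,0.7]
  force: 40

```text
time: 13.95
tcp_pos: [0.478, -0.2167, 0.0671]
tool_rot: [[1.0, 0.001, -0.001], [0.001, -1.0, 0.001], [-0.001, -0.001, -1.0]]
ft_force: [0.2, 0.8, -1.0]
grip_width: 0.642
```

```bash
python3 - <<'E'
from h import *
grab('scene','scene8'); crop('scene8',200,60,400,300,2.5,'crop8')
E
```

```text
(no output)
```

View pics/crop8.png

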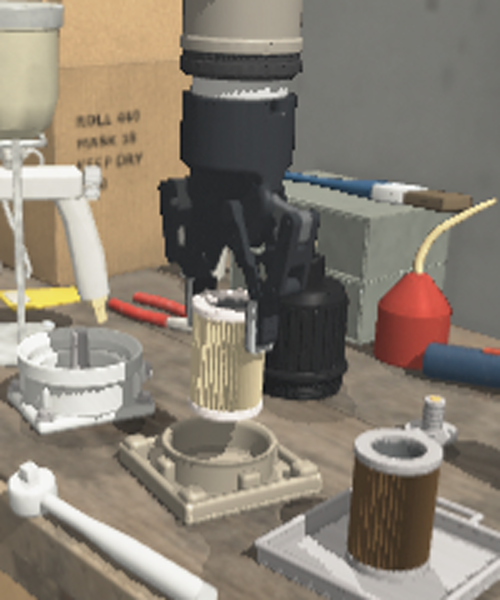

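The new element is held upright at (228,355) and clear of the recess. I lift it and go over the housing.

Emit:
arm_command:
  moves:
    - [0,0,0.015,0,0,0,0.7]
    - [0,0,0.032,0,0,0,0.7]
    - [0,0,0.048,0,0,0,0.7]
    - [0,0.006,0.058,0,0,0,0.7]
    - [-0.001,0.018,0.06,0,0,0,0.7]
    - [-0.003,0.038,0.06,0,0,0,0.7]
    - [-0.005,0.062,0.06,0,0,0,0.7]
    - [-0.007,0.087,0.06,0,0,0,0.7]
    - [-0.009,0.112,0.06,0,0,0,0.7]
    - [-0.01,0.135,0.06,0,0,0,0.7]
    - [-0.011,0.153,0.06,0,0,0,0.7]
    - [-0.012,0.165,0.06,0,0,0,0.7]
    - [-0.012,0.17,0.06,0,0,0,0.7]
    - [-0.012,0.17,0.06,0,0,0,0.7]
    - [-0.012,0.17,0.06,0,0,0,0.7]

```text
time: 15.5
tcp_pos: [0.4666, -0.0474, 0.1265]
tool_rot: [[1.0, 0.001, -0.0], [0.001, -1.0, -0.0], [-0.0, 0.0, -1.0]]
ft_force: [-1.2, 0.0, -0.6]
grip_width: 0.642
```

```bash
python3 - <<'E'
from h import *
o=arm.get_obs(); print(np.round(o['tcp_pos'],4),o['grip_width'])
c=grab('scene','scene9'); crop('scene9',170,60,290,240,4,'crop9')
W=cloud(c)*1000; hsv=cv2.cvtColor(c['frame'],cv2.COLOR_RGB2HSV)
p=W.reshape(-1,3); m=(np.abs(p[:,0]-467)<40)&(np.abs(p[:,1]+47)<40)&(p[:,2]>100)&(p[:,2]<155); q=p[m]
print(len(q),np.round(q.min(0)),np.round(q.max(0)))
# circle fit with known radius 27 to side surface
from scipy.optimize import least_squares
f=lambda a: np.hypot(q[:,0]-a[0],q[:,1]-a[1])-27
r=least_squares(f,[467,-47],loss='soft_l1'); print('held centre S',np.round(r.x,1),np.round(np.median(np.abs(r.fun)),2))
m=(np.hypot(p[:,0]-466,p[:,1]+48)<60)&(p[:,2]>40)&(p[:,2]<51)&(np.hypot(p[:,0]-466,p[:,1]+48)>45); q=p[m]; 
f=lambda a: np.hypot(q[:,0]-a[0],q[:,1]-a[1])-52.5
m2=q[:,1]+q[:,0]<395; 
E
```

```text
[ 0.4666 -0.0474  0.1265] 0.642089780948394
479 [438. -76. 118.] [486. -33. 155.]
held centre S [467.8 -46.1] 1.0
```

View pics/crop9.png

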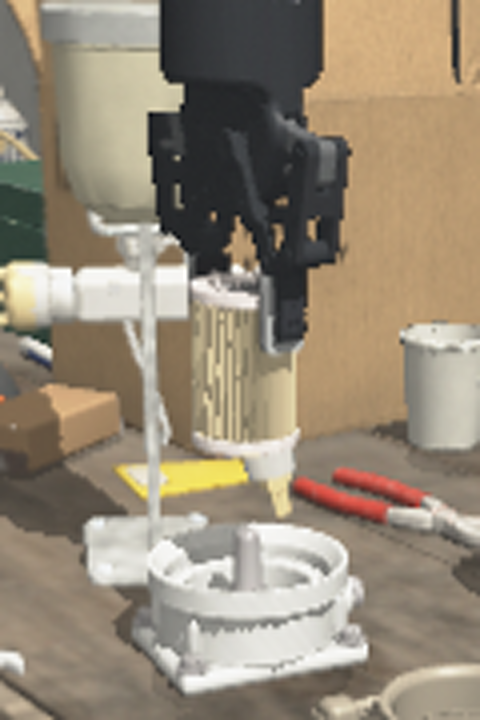

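```bash
python3 - <<'E'
from h import *
from scipy.optimize import least_squares
c=load('scene9'); T=np.linalg.inv(np.array(c['cam_to_world']))
def proj(P):
    r,_=cv2.Rodrigues(T[:3,:3]); return cv2.projectPoints(np.array(P,float).reshape(-1,1,3),r,T[:3,3],c['camera_matrix'],np.array(c['dist_coeffs'],float))[0].reshape(-1,2)
print(proj([[.467,-.047,z] for z in(0,.054,.069,.12,.15,.2)]))
W=cloud(c)*1000
def fit(name,R,z0,z1,cx,cy,rm):
    p=W.reshape(-1,3); d=np.hypot(p[:,0]-cx,p[:,1]-cy); m=(d<rm)&(p[:,2]>z0)&(p[:,2]<z1)&((p[:,0]-cx)*.6+(p[:,1]-cy)*(-.7)*-1<0) ; q=p[m]
    r=least_squares(lambda a:np.hypot(q[:,0]-a[0],q[:,1]-a[1])-R,[cx,cy],loss='soft_l1'); print(name,len(q),np.round(r.x,1),np.round(np.median(np.abs(r.fun)),2))
fit('held',27,120,155,467,-47,36)
fit('rim outer',52.5,40,51,467,-47,60)
fit('pipe',6.5,58,66,467,-47,15)
W=cloud(load('scene3'))*1000; fit('used prior',27,60,90,467,-47,34)
g=c['frame']
for v in (160,165,): print(v, [tuple(x) for x in g[v,212:250]][::3])
E
```

```text
[[231.79951071 222.63472605]
 [231.45771428 198.9573526 ]
 [231.35882529 192.19529249]
 [231.00884391 168.56741761]
 [230.79245693 154.18691095]
 [230.41307804 129.37293574]]
held 460 [467.9 -46. ] 0.94
rim outer 267 [467.2 -46.9] 0.96
pipe 22 [466.6 -47.7] 0.66
used prior 292 [468.5 -45.3] 0.88
160 [(np.uint8(125), np.uint8(106), np.uint8(80)), (np.uint8(128), np.uint8(108), np.uint8(82)), (np.uint8(142), np.uint8(131), np.uint8(108)), (np.uint8(225), np.uint8(212), np.uint8(169)), (np.uint8(142), np.uint8(131), np.uint8(106)), (np.uint8(215), np.uint8(198), np.uint8(158)), (np.uint8(145), np.uint8(134), np.uint8(108)), (np.uint8(145), np.uint8(134), np.uint8(108)), (np.uint8(165), np.uint8(152), np.uint8(122)), (np.uint8(200), np.uint8(184), np.uint8(147)), (np.uint8(218), np.uint8(203), np.uint8(162)), (np.uint8(173), np.uint8(145), np.uint8(110)), (np.uint8(173), np.uint8(145), np.uint8(109))]
165 [(np.uint8(126), np.uint8(111), np.uint8(90)), (np.uint8(122), np.uint8(103), np.uint8(79)), (np.uint8(142), np.uint8(131), np.uint8(108)), (np.uint8(145), np.uint8(133), np.uint8(109)), (np.uint8(222), np.uint8(209), np.uint8(166)), (np.uint8(215), np.uint8(198), np.uint8(158)), (np.uint8(143), np.uint8(133), np.uint8(106)), (np.uint8(142), np.uint8(131), np.uint8(105)), (np.uint8(160), np.uint8(149), np.uint8(119)), (np.uint8(200), np.uint8(184), np.uint8(147)), (np.uint8(218), np.uint8(203), np.uint8(162)), (np.uint8(168), np.uint8(141), np.uint8(105)), (np.uint8(165), np.uint8(138), np.uint8(105))]
```

The fits put the held element (467.9,−46.0) within 1 mm of where the used one sat (468.5,−45.3), and the standpipe at (248,560) in the crop is under its bore. I lower it.

Emit:
arm_command:
  moves:
    - [0,0,-0.008,0,0,0,0.7]
    - [0,0,-0.02,0,0,0,0.7]
    - [0,0,-0.032,0,0,0,0.7]
    - [0,0,-0.043,0,0,0,0.7]
    - [0,0,-0.053,0,0,0,0.7]
    - [0,0,-0.063,0,0,0,0.7]
    - [0,0,-0.072,0,0,0,0.7]
    - [0,0,-0.08,0,0,0,0.7]
    - [0,0,-0.087,0,0,0,0.7]
    - [0,0,-0.092,0,0,0,0.7]
    - [0,0,-0.096,0,0,0,0.7]
    - [0,0,-0.098,0,0,0,0.7]
    - [0,0,-0.098,0,0,0,0.7]

```text
time: 16.85
tcp_pos: [0.4664, -0.047, 0.0285]
tool_rot: [[1.0, 0.001, -0.0], [0.001, -1.0, -0.0], [-0.0, 0.0, -1.0]]
ft_force: [-0.1, 0.8, -1.0]
grip_width: 0.635
```

Emit:
arm_command:
  moves:
    - [0,0,-0.001,0,0,0,0.7]
    - [0,0,-0.002,0,0,0,0.7]
    - [0,0,-0.002,0,0,0,0.7]

```text
time: 17.15
tcp_pos: [0.4665, -0.047, 0.0267]
tool_rot: [[1.0, 0.001, 0.0], [0.001, -1.0, -0.0], [0.0, 0.0, -1.0]]
ft_force: [-0.1, 0.7, -0.4]
grip_width: 0.637
```

Emit:
arm_command:
  moves:
    - [0,0,-0.001,0,0,0,0.7]
    - [0,0,-0.001,0,0,0,0.7]

```text
time: 17.35
tcp_pos: [0.4667, -0.0471, 0.0258]
tool_rot: [[1.0, 0.001, 0.0], [0.001, -1.0, -0.0], [0.0, 0.0, -1.0]]
ft_force: [-0.4, 0.2, -0.3]
grip_width: 0.635
```

Emit:
arm_command:
  moves:
    - [0,0,-0.001,0,0,0,0.7]
    - [0,0,-0.001,0,0,0,0.7]

```text
time: 17.55
tcp_pos: [0.4669, -0.047, 0.0257]
tool_rot: [[1.0, 0.001, 0.001], [0.001, -1.0, -0.0], [0.001, 0.0, -1.0]]
ft_force: [-2.4, 1.4, 11.6]
grip_width: 0.636
```

Emit:
arm_command:
  moves:
    - [0,0,-0.001,0,0,0,0.7]
    - [0,0,-0.001,0,0,0,0.7]

```text
time: 17.75
tcp_pos: [0.467, -0.047, 0.0256]
tool_rot: [[1.0, 0.001, 0.002], [0.001, -1.0, -0.001], [0.002, 0.001, -1.0]]
ft_force: [-5.3, 2.4, 21.5]
grip_width: 0.638
```

Seated with firm contact at the expected height. I release and rise.

Emit:
arm_command:
  moves:
    - [0,0,0.001,0,0,0,0.3]
    - [0,0,0.001,0,0,0,0.2]
    - [0,0,0.001,0,0,0,0]
    - [0,0,0.001,0,0,0,0]
    - [0,0,0.001,0,0,0,0]
    - [0,0,0.02,0,0,0,0]
    - [0,0,0.045,0,0,0,0]
    - [0,0,0.075,0,0,0,0]
    - [0,0,0.1,0,0,0,0]
    - [0,-0.015,0.11,0,0,0,0]
    - [0.001,-0.045,0.11,0,0,0,0]
    - [0.003,-0.085,0.11,0,0,0,0]
    - [0.005,-0.125,0.11,0,0,0,0]
    - [0.007,-0.165,0.11,0,0,0,0]
    - [0.009,-0.205,0.11,0,0,0,0]
    - [0.011,-0.245,0.11,0,0,0,0]
    - [0.013,-0.28,0.11,0,0,0,0]
    - [0.014,-0.308,0.11,0,0,0,0]
    - [0.015,-0.324,0.11,0,0,0,0]
    - [0.015,-0.324,0.11,0,0,0,0]

```text
time: 19.75
tcp_pos: [0.481, -0.373, 0.1328]
tool_rot: [[1.0, -0.002, -0.0], [-0.002, -1.0, -0.0], [-0.0, 0.0, -1.0]]
ft_force: [0.2, 0.1, 0.5]
grip_width: 1.006
```

```bash
python3 - <<'E'
from h import *
c=grab('scene','scene10'); o=arm.get_obs(); print(np.round(o['tcp_pos'],4))
c2=grab('top','top10'); crop('scene10',190,90,400,310,2.7,'crop10')
W=cloud(c);ring(W,466,-48,40,88,103,name='S new'); ring(W,482,-371,40,79,92,name='S used'); ring(cloud(c2),466,-48,40,88,103,name='T new');ring(cloud(c2),466,-48,60,51,58,name='T rim')
E
```

```text
[ 0.481  -0.3713  0.1329]
S new n 269 c 463.9 -49.7 r 28.3 zmed 95.8 mean [463.4 -51.8]
S used n 429 c 480.4 -372.2 r 27.9 zmed 84.1 mean [ 477.9 -374.5]
T new n 421 c 467.5 -45.9 r 27.0 zmed 97.6 mean [467.3 -45.9]
T rim n 581 c 467.7 -45.9 r 52.7 zmed 54.5 mean [467.4 -45.6]
```

View pics/crop10.png

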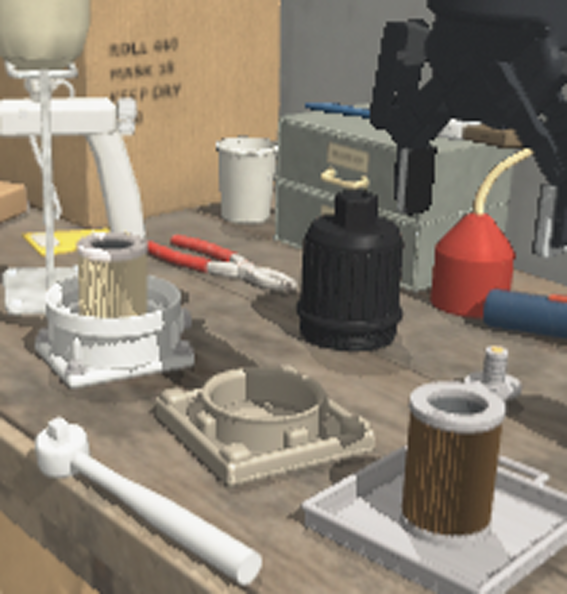

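The new element stands concentric on the standpipe in the housing (113,280), the used one in the drip tray (455,460), and the recess (262,400) is empty. I measure the recess and grip the used element.

```bash
python3 - <<'E'
from h import *
from scipy.optimize import least_squares
for t in('top10','scene10'):
    p=cloud(load(t)).reshape(-1,3)*1000; d=np.hypot(p[:,0]-475,p[:,1]+215)
    m=(d<50)&(p[:,2]>29)&(p[:,2]<37); q=p[m]
    (x,y),r=cv2.minEnclosingCircle(q[:,:2].astype(np.float32)); print(t,len(q),round(x,1),round(y,1),round(r,1))
    f=least_squares(lambda a:np.hypot(q[:,0]-a[0],q[:,1]-a[1])-a[2],[475,-215,38],loss='soft_l1'); print(np.round(f.x,1))
    m=(d<36)&(p[:,2]>3)&(p[:,2]<13); print(m.sum(),np.round(np.median(p[m],0),1))
    ring(cloud(load(t)),475,-215,90,16,25,name='corners')
E
```

```text
top10 353 475.4 -214.4 42.2
[ 475. -214.   39.]
862 [ 476.2 -215.1    9.7]
corners n 713 c 475.9 -213.6 r 76.6 zmed 18.9 mean [ 473.8 -213.8]
scene10 308 473.7 -216.7 42.8
[ 472.6 -217.3   39.2]
167 [ 490.  -198.     9.9]
corners n 798 c 472.6 -217.4 r 76.6 zmed 19.7 mean [ 461.3 -227.5]
```

Emit:
arm_command:
  moves:
    - [0,0,-0.02,0,0,0,0]
    - [0,0,-0.05,0,0,0,0]
    - [0,0,-0.08,0,0,0,0]
    - [0,0,-0.105,0,0,0,0]
    - [0,0,-0.116,0,0,0,0]
    - [0,0,-0.121,0,0,0,0]
    - [0,0,-0.121,0,0,0,0]
    - [0,0,-0.121,0,0,0,0.2]
    - [0,0,-0.121,0,0,0,0.3]
    - [0,0,-0.121,0,0,0,0.4]
    - [0,0,-0.121,0,0,0,0.7]
    - [0,0,-0.121,0,0,0,0.7]
    - [0,0,-0.121,0,0,0,0.7]
    - [0,0,-0.118,0,0,0,0.7]
    - [0,0,-0.11,0,0,0,0.7]
    - [0,0,-0.098,0,0,0,0.7]
    - [0,0,-0.082,0,0,0,0.7]
    - [0,0,-0.066,0,0,0,0.7]
    - [0,0,-0.058,0,0,0,0.7]
    - [0,0,-0.058,0,0,0,0.7]

```text
time: 21.85
tcp_pos: [0.4822, -0.3717, 0.0774]
tool_rot: [[1.0, 0.001, 0.002], [0.001, -1.0, -0.002], [0.002, 0.002, -1.0]]
ft_force: [0.5, 1.2, -1.2]
grip_width: 0.646
```

Emit:
arm_command:
  moves:
    - [0,0.006,0.004,0,0,0,0.7]
    - [-0.001,0.018,0.006,0,0,0,0.7]
    - [-0.002,0.036,0.006,0,0,0,0.7]
    - [-0.003,0.057,0.006,0,0,0,0.7]
    - [-0.004,0.08,0.006,0,0,0,0.7]
    - [-0.005,0.102,0.006,0,0,0,0.7]
    - [-0.006,0.122,0.006,0,0,0,0.7]
    - [-0.007,0.139,0.006,0,0,0,0.7]
    - [-0.007,0.15,0.006,0,0,0,0.7]
    - [-0.007,0.155,0.006,0,0,0,0.7]
    - [-0.007,0.156,0.006,0,0,0,0.7]
    - [-0.007,0.156,0.006,0,0,0,0.7]

```text
time: 23.05
tcp_pos: [0.4747, -0.2155, 0.0816]
tool_rot: [[1.0, 0.001, 0.0], [0.001, -1.0, -0.0], [0.0, 0.0, -1.0]]
ft_force: [0.7, 0.2, -1.5]
grip_width: 0.644
```

```bash
python3 - <<'E'
from h import *
from scipy.optimize import least_squares
c=grab('scene','scene11'); o=arm.get_obs(); print(np.round(o['tcp_pos'],4),o['grip_width'])
crop('scene11',210,80,390,290,3,'crop11')
p=cloud(c).reshape(-1,3)*1000; d=np.hypot(p[:,0]-474,p[:,1]+216); m=(d<35)&(p[:,2]>60)&(p[:,2]<115); q=p[m]; print(len(q),np.round(np.percentile(q[:,2],1)))
f=least_squares(lambda a:np.hypot(q[:,0]-a[0],q[:,1]-a[1])-27,[475,-215],loss='soft_l1'); print(np.round(f.x,1))
E
```

```text
[ 0.4747 -0.2157  0.0816] 0.6431531334427427
682 73.0
[ 475.7 -214.4]
```

View pics/crop11.png

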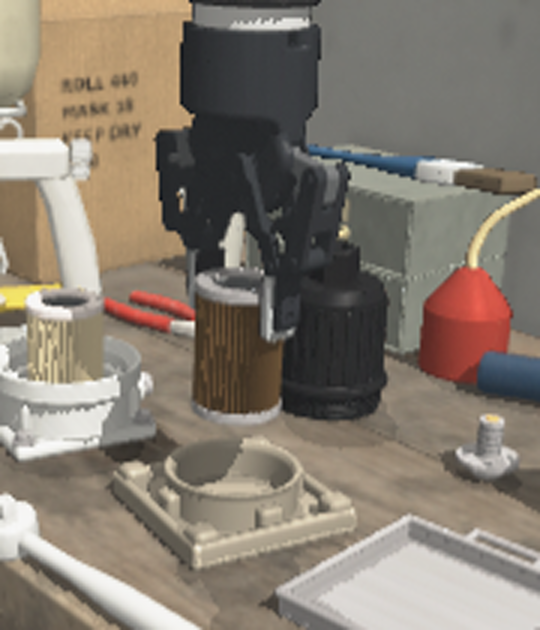

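The used element hangs upright over the recess (235,340 above 235,480), centred within 1 mm. I lower it.

Emit:
arm_command:
  moves:
    - [0,0,-0.006,0,0,0,0.7]
    - [0,0,-0.016,0,0,0,0.7]
    - [0,0,-0.028,0,0,0,0.7]
    - [0,0,-0.039,0,0,0,0.7]
    - [0,0,-0.048,0,0,0,0.7]
    - [0,0,-0.055,0,0,0,0.7]
    - [0,0,-0.06,0,0,0,0.7]
    - [0,0,-0.062,0,0,0,0.7]
    - [0,0,-0.062,0,0,0,0.7]

```text
time: 24.0
tcp_pos: [0.4747, -0.2151, 0.0197]
tool_rot: [[1.0, 0.001, 0.0], [0.001, -1.0, -0.0], [0.0, 0.0, -1.0]]
ft_force: [0.5, -1.2, -1.5]
grip_width: 0.642
```

Emit:
arm_command:
  moves:
    - [0,0,-0.001,0,0,0,0.7]
    - [0,0,-0.002,0,0,0,0.7]
    - [0,0,-0.002,0,0,0,0.7]

```text
time: 24.3
tcp_pos: [0.4751, -0.2152, 0.0192]
tool_rot: [[1.0, 0.001, 0.002], [0.001, -1.0, -0.001], [0.002, 0.001, -1.0]]
ft_force: [-2.1, 2.3, 10.4]
grip_width: 0.644
```

Emit:
arm_command:
  moves:
    - [0,0,-0.001,0,0,0,0.7]
    - [0,0,-0.001,0,0,0,0.7]

```text
time: 24.5
tcp_pos: [0.4753, -0.2153, 0.0191]
tool_rot: [[1.0, 0.001, 0.002], [0.001, -1.0, -0.001], [0.002, 0.001, -1.0]]
ft_force: [-4.2, 3.1, 18.4]
grip_width: 0.643
```

Seated (18 N contact). I release, rise, and go over the valve.

Emit:
arm_command:
  moves:
    - [0,0,0.001,0,0,0,0.3]
    - [0,0,0.001,0,0,0,0.2]
    - [0,0,0.001,0,0,0,0]
    - [0,0,0.001,0,0,0,0]
    - [0,0,0.001,0,0,0,0]
    - [0,0,0.02,0,0,0,0]
    - [0,0,0.045,0,0,0,0]
    - [0,0,0.075,0,0,0,0]
    - [0,0,0.1,0,0,0,0]
    - [0.02,-0.007,0.11,0,0,0,0.3]
    - [0.05,-0.018,0.11,0,0,0,0.5]
    - [0.085,-0.031,0.11,0,0,0,0.5]
    - [0.12,-0.044,0.11,0,0,0,0.5]
    - [0.15,-0.055,0.11,0,0,0,0.5]
    - [0.167,-0.061,0.11,0,0,0,0.5]
    - [0.171,-0.062,0.11,0,0,0,0.5]
    - [0.171,-0.062,0.09,0,0,0,0.5]
    - [0.171,-0.062,0.06,0,0,0,0.5]
    - [0.171,-0.062,0.05,0,0,0,0.5]
    - [0.171,-0.062,0.05,0,0,0,0.5]

```text
time: 26.5
tcp_pos: [0.6439, -0.2762, 0.0647]
tool_rot: [[1.0, 0.001, -0.004], [0.001, -1.0, 0.002], [-0.004, -0.002, -1.0]]
ft_force: [-0.4, 0.4, 0.1]
grip_width: 0.5
```

```bash
python3 - <<'E'
from h import *
c=grab('scene','scene12'); o=arm.get_obs(); print(np.round(o['tcp_pos'],4),o['grip_width'])
c2=grab('top','top12')
crop('scene12',250,60,460,290,2.6,'crop12')
W=cloud(c);ring(W,475,-216,40,83,95,name='S used'); ring(cloud(c2),475,-216,40,83,95,name='T used')
ring(W,466,-48,40,88,103,name='S new')
p=W.reshape(-1,3)*1000; m=(np.abs(p[:,0]-646)<20)&(np.abs(p[:,1]+278)<60)&(p[:,2]>75); q=p[m]
for y in range(-340,-220,10):
    k=(q[:,1]>y)&(q[:,1]<=y+10); zz=np.sort(q[k,2]); print(y,len(zz),np.round(zz[:3]),'x',np.round(np.percentile(q[k,0],[5,50])) if len(zz) else '')
E
```

```text
[ 0.645  -0.2768  0.0666] 0.4989104435444605
S used n 309 c 473.8 -216.3 r 28.1 zmed 88.9 mean [ 471.8 -218.9]
T used n 0
S new n 268 c 465.4 -48.3 r 27.8 zmed 95.7 mean [463.5 -51.6]
-340 198 [155. 156. 156.] x [628. 633.]
-330 139 [152. 152. 152.] x [630. 633.]
-320 1267 [114. 115. 115.] x [628. 638.]
-310 594 [107. 107. 108.] x [627. 634.]
-300 165 [117. 119. 122.] x [626. 631.]
-290 76 [178. 178. 179.] x [627. 633.]
-280 123 [179. 179. 180.] x [631. 633.]
-270 163 [169. 170. 170.] x [627. 632.]
-260 401 [107. 108. 108.] x [627. 635.]
-250 140 [114. 116. 117.] x [629. 634.]
-240 158 [150. 151. 151.] x [627. 637.]
-230 304 [153. 154. 156.] x [628. 634.]
```

View pics/crop12.png

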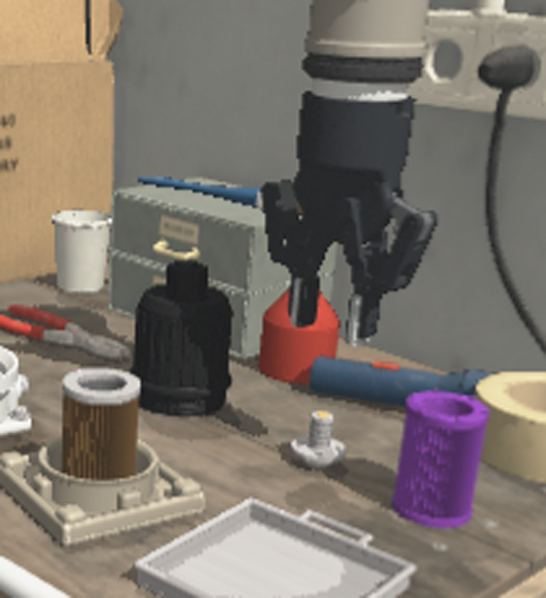

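The used element sits in the packing recess (100,425), upright and packed; the gripper hangs above the valve (320,440), narrowed so it stays clear of the purple look-alike (440,455). I descend to the stem.

Emit:
arm_command:
  moves:
    - [0.001,-0.001,-0.015,0,0,0,0.5]
    - [0.001,-0.001,-0.035,0,0,0,0.5]
    - [0.001,-0.001,-0.052,0,0,0,0.5]
    - [0.001,-0.001,-0.066,0,0,0,0.5]
    - [0.001,-0.001,-0.076,0,0,0,0.5]
    - [0.001,-0.001,-0.082,0,0,0,0.5]
    - [0.001,-0.001,-0.084,0,0,0,0.5]
    - [0.001,-0.001,-0.084,0,0,0,0.5]

```text
time: 27.4
tcp_pos: [0.6467, -0.2782, -0.0171]
tool_rot: [[1.0, 0.001, 0.0], [0.001, -1.0, -0.0], [0.0, 0.0, -1.0]]
ft_force: [0.2, 0.8, -0.2]
grip_width: 0.502
```

```bash
python3 - <<'E'
from h import *
c=grab('scene','scene13'); o=arm.get_obs(); print(np.round(o['tcp_pos'],4),o['grip_width'])
crop('scene13',330,170,430,270,7,'crop13')
p=cloud(c).reshape(-1,3)*1000; m=(np.abs(p[:,0]-643)<20)&(np.abs(p[:,1]+278)<60)&(p[:,2]>4); q=p[m]
for y in range(-320,-230,10):
    k=(q[:,1]>y)&(q[:,1]<=y+10); zz=np.sort(q[k,2]); print(y,len(zz),np.round(zz[:3]),np.round(zz[zz>19][:3]))
E
```

```text
[ 0.6469 -0.2783 -0.0168] 0.49936031154921984
-320 1278 [32. 32. 33.] [32. 32. 33.]
-310 573 [26. 26. 26.] [26. 26. 26.]
-300 194 [11. 12. 12.] [45. 81. 82.]
-290 204 [4. 4. 5.] [19. 19. 19.]
-280 201 [ 4.  6. 12.] [20. 20. 20.]
-270 202 [13. 13. 15.] [42. 64. 78.]
-260 367 [15. 26. 26.] [26. 26. 26.]
-250 123 [33. 35. 36.] [33. 35. 36.]
-240 237 [69. 70. 70.] [69. 70. 70.]
```

View pics/crop13.png

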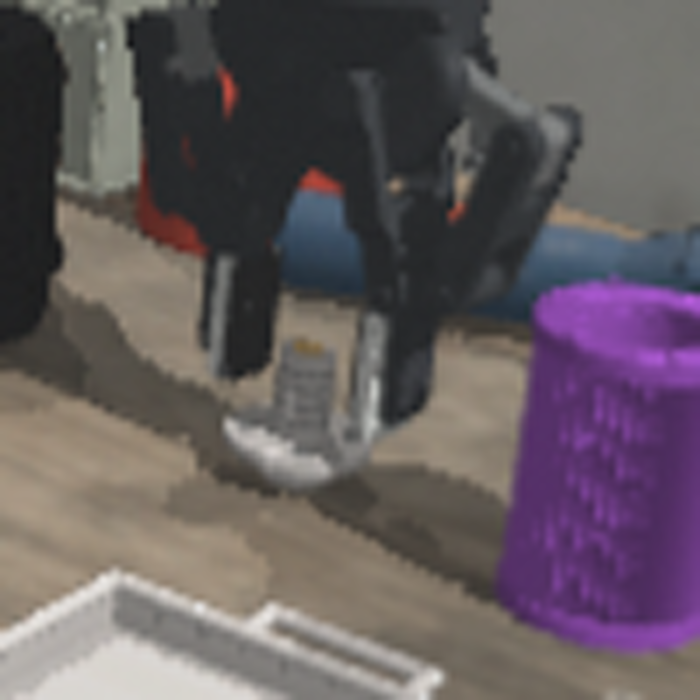

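The fingers straddle the stem (305,380) with tips at z≈25, above the plate. I lower 2 mm, grip and lift.

Emit:
arm_command:
  moves:
    - [0,0,-0.002,0,0,0,0.6]
    - [0,0,-0.002,0,0,0,0.7]
    - [0,0,-0.002,0,0,0,0.8]
    - [0,0,-0.002,0,0,0,0.95]
    - [0,0,-0.002,0,0,0,0.95]
    - [0,0,-0.002,0,0,0,0.95]
    - [0,0,-0.002,0,0,0,0.95]
    - [0,0,0.003,0,0,0,0.95]
    - [0,0,0.012,0,0,0,0.95]
    - [0,0,0.03,0,0,0,0.95]
    - [0,0,0.055,0,0,0,0.95]
    - [0,0,0.08,0,0,0,0.95]
    - [0,0,0.105,0,0,0,0.95]
    - [0,0,0.125,0,0,0,0.95]
    - [0,0,0.135,0,0,0,0.95]
    - [0,0,0.135,0,0,0,0.95]
  force: 40

```text
time: 29.05
tcp_pos: [0.6473, -0.2785, 0.1196]
tool_rot: [[1.0, 0.001, 0.003], [0.001, -1.0, -0.002], [0.003, 0.002, -1.0]]
ft_force: [0.2, 0.4, -0.5]
grip_width: 0.167
```

```bash
python3 - <<'E'
from h import *
c=grab('scene','scene14'); o=arm.get_obs(); print(np.round(o['tcp_pos'],4),o['grip_width'])
crop('scene14',310,50,430,240,4,'crop14')
E
```

```text
[ 0.6465 -0.2781  0.1179] 0.16854324930260353
```

View pics/crop14.png

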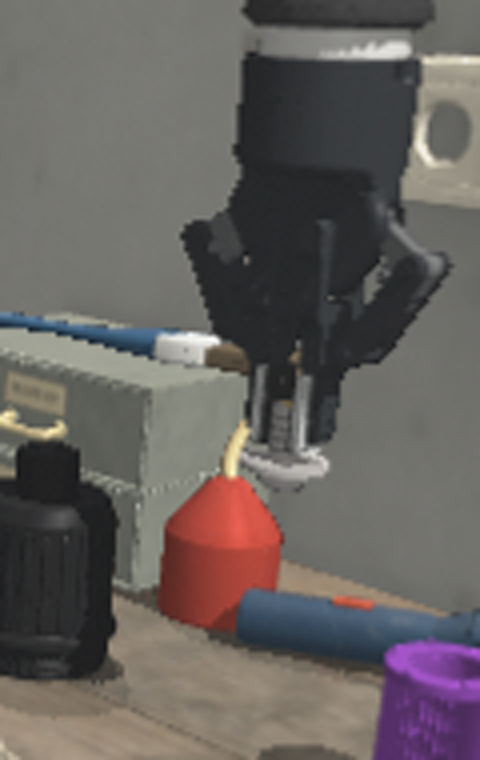

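The valve is held upright with its plug down (285,470). I carry it over the new element.

Emit:
arm_command:
  moves:
    - [-0.005,0.006,0,0,0,0,0.95]
    - [-0.015,0.019,0,0,0,0,0.95]
    - [-0.031,0.04,0,0,0,0,0.95]
    - [-0.05,0.064,0,0,0,0,0.95]
    - [-0.07,0.09,0,0,0,0,0.95]
    - [-0.09,0.116,0,0,0,0,0.95]
    - [-0.11,0.142,0,0,0,0,0.95]
    - [-0.13,0.167,0,0,0,0,0.95]
    - [-0.148,0.19,0,0,0,0,0.95]
    - [-0.163,0.209,0,0,0,0,0.95]
    - [-0.173,0.223,0,0,0,0,0.95]
    - [-0.178,0.23,0,0,0,0,0.95]
    - [-0.1795,0.231,0,0,0,0,0.95]
    - [-0.1795,0.231,0,0,0,0,0.95]
    - [-0.1795,0.231,0,0,0,0,0.95]

```text
time: 30.6
tcp_pos: [0.4674, -0.0476, 0.1174]
tool_rot: [[1.0, 0.0, 0.0], [0.0, -1.0, -0.0], [0.0, 0.0, -1.0]]
ft_force: [0.8, -0.6, 0.6]
grip_width: 0.164
```

```bash
python3 - <<'E'
from h import *
c=grab('scene','scene15'); o=arm.get_obs(); print(np.round(o['tcp_pos'],4),o['grip_width'])
crop('scene15',180,60,280,220,4.5,'crop15')
p=cloud(c).reshape(-1,3)*1000; m=(np.hypot(p[:,0]-466,p[:,1]+48)<28)&(p[:,2]>128)&(p[:,2]<153); q=p[m]; print(len(q))
(x,y),r=cv2.minEnclosingCircle(q[:,:2].astype(np.float32)); print('plate S',x,y,r,np.round(np.percentile(q[:,2],[1,50,99])))
ring(cloud(c),465,-48,35,90,103,name='S new')
E
```

```text
[ 0.4674 -0.0476  0.1174] 0.16719460026231367
132
plate S 465.760009765625 -49.32408142089844 20.917402267456055 [138. 151. 153.]
S new n 236 c 465.0 -48.8 r 27.9 zmed 96.4 mean [463.9 -51.3]
```

View pics/crop15.png

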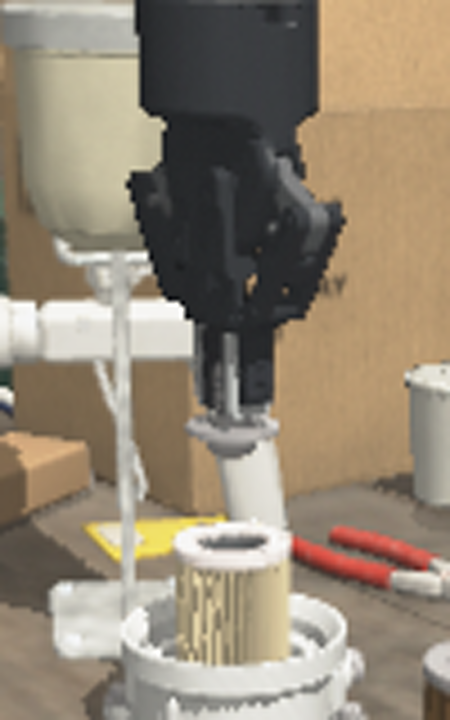

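The valve plate centre (465.8,−49.3) matches the element's (465.0,−48.8). I lower the plug into the bore.

Emit:
arm_command:
  moves:
    - [0,0,-0.006,0,0,0,0.95]
    - [0,0,-0.016,0,0,0,0.95]
    - [0,0,-0.026,0,0,0,0.95]
    - [0,0,-0.034,0,0,0,0.95]
    - [0,0,-0.041,0,0,0,0.95]
    - [0,0,-0.045,0,0,0,0.95]
    - [0,0,-0.047,0,0,0,0.95]
    - [0,0,-0.047,0,0,0,0.95]

```text
time: 31.45
tcp_pos: [0.467, -0.047, 0.0705]
tool_rot: [[1.0, 0.001, -0.0], [0.001, -1.0, -0.0], [-0.0, 0.0, -1.0]]
ft_force: [-0.4, 0.1, -0.8]
grip_width: 0.169
```

Emit:
arm_command:
  moves:
    - [0,0,-0.001,0,0,0,0.95]
    - [0,0,-0.002,0,0,0,0.95]
    - [0,0,-0.002,0,0,0,0.95]

```text
time: 31.75
tcp_pos: [0.4671, -0.047, 0.0687]
tool_rot: [[1.0, 0.001, 0.0], [0.001, -1.0, -0.0], [0.0, 0.0, -1.0]]
ft_force: [0.1, -0.2, -1.5]
grip_width: 0.167
```

Emit:
arm_command:
  moves:
    - [0,0,-0.001,0,0,0,0.95]
    - [0,0,-0.001,0,0,0,0.95]

```text
time: 31.95
tcp_pos: [0.467, -0.047, 0.0676]
tool_rot: [[1.0, 0.001, -0.0], [0.001, -1.0, -0.0], [-0.0, 0.0, -1.0]]
ft_force: [0.3, -0.5, -0.3]
grip_width: 0.168
```

Emit:
arm_command:
  moves:
    - [0,0,-0.001,0,0,0,0.95]
    - [0,0,-0.001,0,0,0,0.95]

```text
time: 32.15
tcp_pos: [0.4672, -0.0471, 0.067]
tool_rot: [[1.0, 0.001, 0.001], [0.001, -1.0, -0.0], [0.001, 0.0, -1.0]]
ft_force: [-1.3, -0.9, 2.9]
grip_width: 0.171
```

Emit:
arm_command:
  moves:
    - [0,0,-0.001,0,0,0,0.95]
    - [0,0,-0.001,0,0,0,0.95]

```text
time: 32.35
tcp_pos: [0.4676, -0.0472, 0.0669]
tool_rot: [[1.0, 0.001, 0.002], [0.001, -1.0, -0.001], [0.002, 0.001, -1.0]]
ft_force: [-2.8, 0.2, 11.5]
grip_width: 0.166
```

Contact comes at exactly the expected height. I release the valve and rise.

Emit:
arm_command:
  moves:
    - [0,0,0.001,0,0,0,0.8]
    - [0,0,0.001,0,0,0,0.65]
    - [0,0,0.001,0,0,0,0.5]
    - [0,0,0.001,0,0,0,0.5]
    - [0,0,0.001,0,0,0,0.5]
    - [0,0,0.015,0,0,0,0.5]
    - [0,0,0.035,0,0,0,0.5]
    - [0,0,0.06,0,0,0,0.4]
    - [0,0,0.09,0,0,0,0.3]
    - [0,0,0.11,0,0,0,0.3]
    - [0.02,-0.01,0.12,0,0,0,0.3]
    - [0.05,-0.025,0.12,0,0,0,0.3]
    - [0.08,-0.037,0.12,0,0,0,0.3]
    - [0.1,-0.045,0.12,0,0,0,0.3]
    - [0.1,-0.045,0.12,0,0,0,0.3]

```text
time: 33.85
tcp_pos: [0.5686, -0.0931, 0.1847]
tool_rot: [[1.0, 0.0, 0.0], [0.0, -1.0, -0.0], [0.0, 0.0, -1.0]]
ft_force: [-0.0, 0.5, 0.8]
grip_width: 0.699
```

```bash
python3 - <<'E'
from h import *
from scipy.optimize import minimize
c=grab('scene','scene16'); o=arm.get_obs(); print(np.round(o['tcp_pos'],4),o['grip_width'],np.round(o['qpos'],2))
crop('scene16',190,110,290,230,5,'crop16')
ring(cloud(c),465,-48,15,122,131,name='S valve top'); ring(cloud(c),465,-48,30,97,105,name='S vplate')
# hex yaw
c0=load('top0'); W=cloud(c0)*1000; p=W.reshape(-1,3); m=(np.hypot(p[:,0]-652.5,p[:,1]+121.5)<22)&(p[:,2]>118)&(p[:,2]<126); q=p[m][:,:2]
hull=cv2.convexHull(q.astype(np.float32)).reshape(-1,2)
cx=q.mean(0)
for a in range(0,60,5):
    w=[]
    for k in range(3):
        t=np.radians(a+60*k); s=q@[np.cos(t),np.sin(t)]; w.append(np.percentile(s,98)-np.percentile(s,2))
    print(a,np.round(w,1),round(sum(w),1))
crop('top0',242,100,284,142,14,'hex')
crop('scene1',300,145,350,225,8,'hexs')
E
```

```text
[ 0.5672 -0.0923  0.1847] 0.7008691532975856 [-0.29  0.44  1.39 -0.    1.31  1.28]
S valve top n 32 c 465.9 -50.2 r 8.8 zmed 126.3 mean [464.3 -52.4]
S vplate n 166 c 465.3 -48.8 r 26.8 zmed 101.0 mean [461.2 -55.8]
0 [28.9 28.5 28.8] 86.2
5 [29.1 28.5 28.8] 86.4
10 [29.3 28.6 29.2] 87.1
15 [29.5 28.2 29.3] 87.0
20 [29.6 27.8 29.2] 86.7
25 [29.7 27.  29. ] 85.7
30 [29.4 27.1 28.7] 85.2
35 [28.9 28.  28.4] 85.4
40 [28.3 28.4 28.6] 85.4
45 [28.5 28.3 28.4] 85.2
50 [28.2 28.1 28.8] 85.2
55 [28.2 28.7 28.8] 85.7
```

View pics/crop16.png

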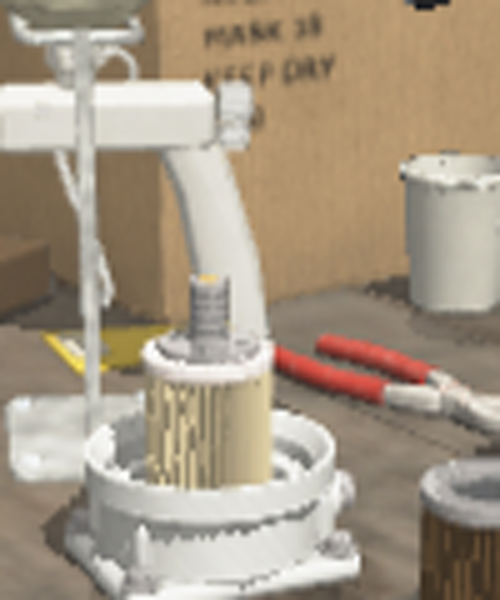

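View pics/hex.png

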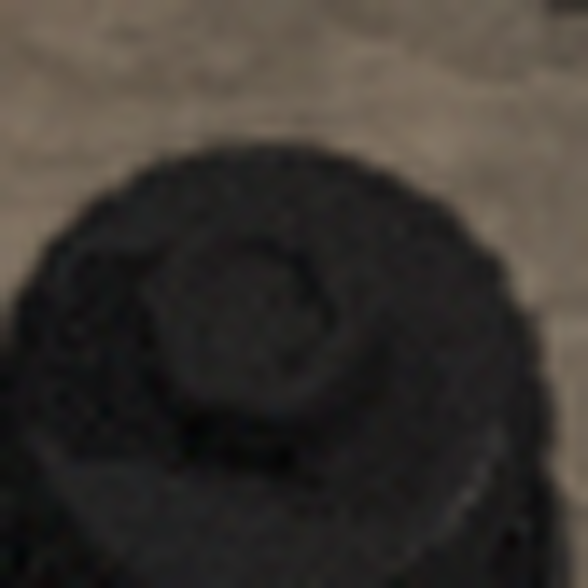

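View pics/hexs.png

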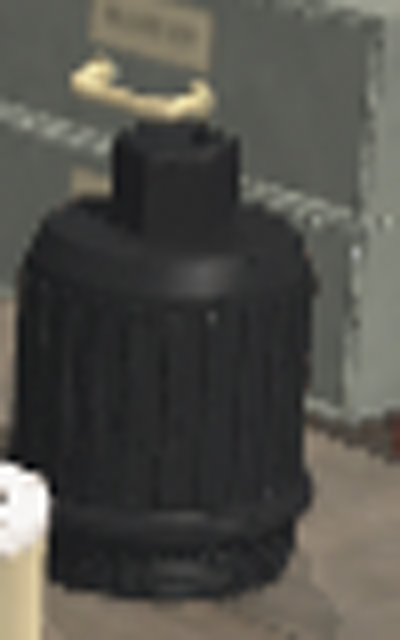

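The valve sits in the new element (210,330) with its plate at z=101, as it should. Now I find the hexagon's yaw from the depth of its sides.

```bash
python3 - <<'E'
from h import *
from scipy.optimize import least_squares
Q=[]
for t in('scene1','scene2','scene3','scene5','scene7','scene9','scene10','scene16'):
    W=cloud(load(t))*1000;p=W.reshape(-1,3); m=(np.hypot(p[:,0]-651,p[:,1]+124)<19)&(p[:,2]>101)&(p[:,2]<117); q=p[m]; Q.append(q[:,:2])
Q=np.vstack(Q); print(len(Q))
def hexd(q,a):
    d=q-a[:2]; return np.max([d@[np.cos(a[2]+k*np.pi/3),np.sin(a[2]+k*np.pi/3)] for k in range(6)],axis=0)-15
for y0 in range(0,60,5):
    best=least_squares(lambda a:hexd(Q,[a[0],a[1],np.radians(y0)]),[652,-123],loss='soft_l1'); print(y0,np.round(best.x,1),round(best.cost,1))
# visible edge positions by column gradient, average frames
im=np.mean([load(t)['frame'].mean(2) for t in('scene1','scene2','scene3','scene9')],0)
print(np.round(im[164:172,310:334].mean(0),1))
# image top IoU: projected hexagon edge contrast on top0
T0=np.mean([load(t)['frame'].mean(2) for t in('top0',)],0)
E
```

```text
898
0 [ 652.3 -123.1] 513.7
5 [ 652.3 -123.1] 585.8
10 [ 652.1 -123. ] 644.7
15 [ 652.2 -123.1] 670.4
20 [ 652.1 -122.9] 669.3
25 [ 652.1 -123. ] 637.9
30 [ 652.1 -123. ] 592.8
35 [ 652.2 -122.9] 520.8
40 [ 652.3 -123. ] 442.1
45 [ 652.2 -122.9] 395.1
50 [ 652.2 -123. ] 397.3
55 [ 652.2 -123. ] 448.0
[86.6 84.1 84.2 79.5 30.6 30.8 30.7 31.3 41.8 45.2 45.4 44.5 45.2 45.4
 45.1 46.2 44.3 42.5 42.2 40.7 87.9 88.  92.2 93.9]
```

The hexagon's flats face about −12.5°, 47.5° and −72.5°; I turn the jaws from −90° to −72.5° (+0.305 rad) and go above the cap.

Emit:
arm_command:
  moves:
    - [0.01,-0.004,0,0,0,0.04,0.4]
    - [0.025,-0.009,0,0,0,0.1,0.4]
    - [0.045,-0.016,0,0,0,0.17,0.4]
    - [0.065,-0.024,0,0,0,0.24,0.4]
    - [0.08,-0.029,-0.01,0,0,0.29,0.4]
    - [0.085,-0.031,-0.03,0,0,0.305,0.4]
    - [0.085,-0.031,-0.055,0,0,0.305,0.4]
    - [0.085,-0.031,-0.075,0,0,0.305,0.4]
    - [0.085,-0.031,-0.08,0,0,0.305,0.4]
    - [0.085,-0.031,-0.08,0,0,0.305,0.4]
    - [0.085,-0.031,-0.08,0,0,0.305,0.4]

```text
time: 35.0
tcp_pos: [0.6524, -0.123, 0.1071]
tool_rot: [[0.954, 0.301, 0.002], [0.301, -0.954, -0.001], [0.002, 0.001, -1.0]]
ft_force: [1.0, -0.4, -0.5]
grip_width: 0.6
```

```bash
python3 - <<'E'
from h import *
c=grab('scene','scene17'); o=arm.get_obs(); print(np.round(o['tcp_pos'],4),o['grip_width'],np.round(o['tool_rot'],3).tolist())
crop('scene17',270,60,390,220,4.5,'crop17')
p=cloud(load('top0')).reshape(-1,3)*1000; m=(p[:,2]>80)&(p[:,0]>600)&(p[:,0]<780)&(p[:,1]>-220)&(p[:,1]<0)&(np.hypot(p[:,0]-652,p[:,1]+122)>46); print(m.sum(), np.round(p[m].min(0)),np.round(p[m].max(0)))
q=p[m]; print(np.round(q[q[:,0].argmin()]))
E
```

```text
[ 0.6526 -0.1231  0.1073] 0.5946990220086482 [[0.954, 0.301, 0.002], [0.301, -0.954, -0.001], [0.002, 0.001, -1.0]]
742 [ 758. -147.   80.] [780.  -0. 137.]
[758.  -9.  92.]
```

View pics/crop17.png

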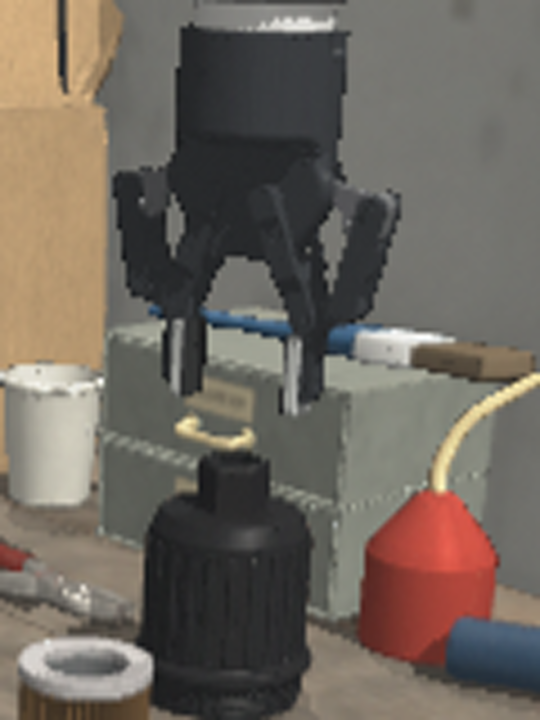

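The open jaws hang centred over the hexagon (233,480) with room all round. I descend and grip.

Emit:
arm_command:
  moves:
    - [0,0,-0.01,0,0,0,0.4]
    - [0,0,-0.022,0,0,0,0.4]
    - [0,0,-0.033,0,0,0,0.4]
    - [0,0,-0.041,0,0,0,0.4]
    - [0,0,-0.0465,0,0,0,0.4]
    - [0,0,-0.0465,0,0,0,0.4]
    - [0,0,-0.0465,0,0,0,0.5]
    - [0,0,-0.0465,0,0,0,0.6]
    - [0,0,-0.0465,0,0,0,0.8]
    - [0,0,-0.0465,0,0,0,0.8]
    - [0,0,-0.0465,0,0,0,0.8]
    - [0,0,-0.0465,0,0,0,0.8]
  force: 60

```text
time: 36.25
tcp_pos: [0.6524, -0.1229, 0.0598]
tool_rot: [[0.954, 0.301, 0.001], [0.301, -0.954, -0.0], [0.001, 0.001, -1.0]]
ft_force: [-0.5, 2.7, 5.8]
grip_width: 0.338
```

```bash
python3 - <<'E'
from h import *
c=grab('scene','scene18'); o=arm.get_obs(); print({k:np.round(v,4).tolist() for k,v in o.items() if k in('tcp_pos','grip_width','ft_force','torque','tool_rot')})
crop('scene18',270,60,390,220,4.5,'crop18')
E
```

```text
{'tcp_pos': [0.6524, -0.1229, 0.0598], 'tool_rot': [[0.9536, 0.3012, 0.0012], [0.3012, -0.9536, -0.0002], [0.001, 0.0006, -1.0]], 'ft_force': [-1.0278, 2.5226, 5.8537], 'torque': [0.2402, 0.0952, -0.0065], 'grip_width': 0.3358}
```

View pics/crop18.png

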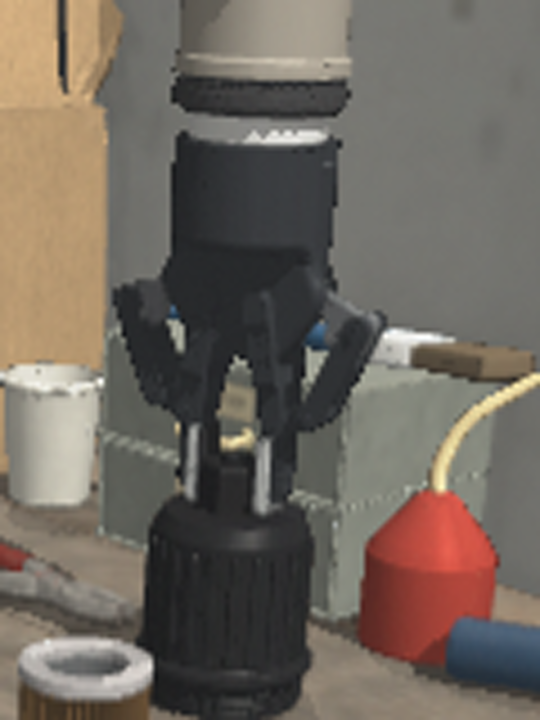

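The hexagon is gripped across the flats (230,480). I lift 150 mm.

Emit:
arm_command:
  moves:
    - [0,0,0.003,0,0,0,0.8]
    - [0,0,0.01,0,0,0,0.8]
    - [0,0,0.02,0,0,0,0.8]
    - [0,0,0.033,0,0,0,0.8]
    - [0,0,0.048,0,0,0,0.8]
    - [0,0,0.064,0,0,0,0.8]
    - [0,0,0.08,0,0,0,0.8]
    - [0,0,0.096,0,0,0,0.8]
    - [0,0,0.112,0,0,0,0.8]
    - [0,0,0.127,0,0,0,0.8]
    - [0,0,0.14,0,0,0,0.8]
    - [0,0,0.148,0,0,0,0.8]
    - [0,0,0.15,0,0,0,0.8]
    - [0,0,0.15,0,0,0,0.8]

```text
time: 37.7
tcp_pos: [0.6519, -0.123, 0.2091]
tool_rot: [[0.954, 0.301, -0.0], [0.301, -0.954, -0.0], [-0.0, 0.0, -1.0]]
ft_force: [0.1, -0.1, -1.3]
grip_width: 0.336
```

```bash
python3 - <<'E'
from h import *
c=grab('scene','scene19'); o=arm.get_obs(); print({k:np.round(v,4).tolist() for k,v in o.items() if k in('tcp_pos','grip_width','ft_force','torque','tool_rot')})
crop('scene19',230,0,430,220,2.7,'crop19')
E
```

```text
{'tcp_pos': [0.6517, -0.123, 0.2085], 'tool_rot': [[0.9536, 0.301, -0.001], [0.301, -0.9536, 0.0002], [-0.0009, -0.0005, -1.0]], 'ft_force': [-0.2186, -0.4208, -1.5862], 'torque': [0.003, -0.0053, -0.03], 'grip_width': 0.3379}
```

View pics/crop19.png

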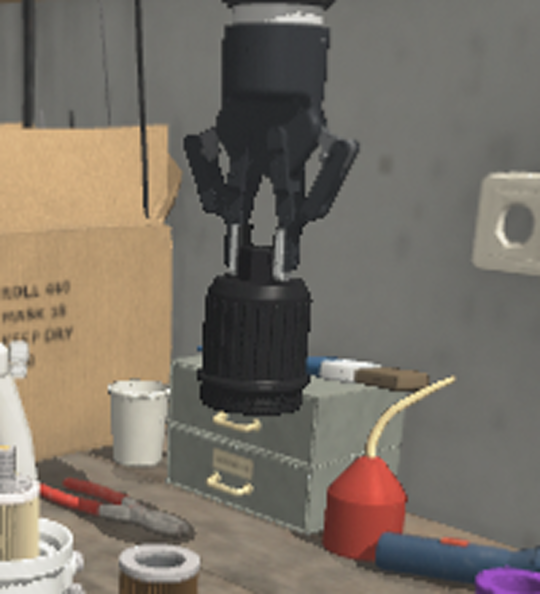

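The cap hangs level with its mouth at z≈150. I carry it over the housing.

Emit:
arm_command:
  moves:
    - [-0.004,0.002,0.002,0,0,0,0.8]
    - [-0.012,0.005,0.002,0,0,0,0.8]
    - [-0.024,0.01,0.002,0,0,0,0.8]
    - [-0.04,0.016,0.002,0,0,0,0.8]
    - [-0.058,0.024,0.002,0,0,0,0.8]
    - [-0.077,0.032,0.002,0,0,0,0.8]
    - [-0.096,0.039,0.002,0,0,0,0.8]
    - [-0.115,0.047,0.002,0,0,0,0.8]
    - [-0.133,0.055,0.002,0,0,0,0.8]
    - [-0.149,0.061,0.002,0,0,0,0.8]
    - [-0.163,0.067,0.002,0,0,0,0.8]
    - [-0.174,0.071,0.002,0,0,0,0.8]
    - [-0.181,0.074,0.002,0,0,0,0.8]
    - [-0.185,0.076,0.002,0,0,0,0.8]
    - [-0.185,0.076,0.002,0,0,0,0.8]
    - [-0.185,0.076,0.002,0,0,0,0.8]

```text
time: 39.35
tcp_pos: [0.4674, -0.0472, 0.2111]
tool_rot: [[0.954, 0.301, 0.0], [0.301, -0.954, -0.0], [0.0, 0.0, -1.0]]
ft_force: [-0.6, 0.1, -2.2]
grip_width: 0.334
```

```bash
python3 - <<'E'
from h import *
from scipy.optimize import least_squares
c=grab('scene','scene20'); o=arm.get_obs(); print({k:np.round(v,4).tolist() for k,v in o.items() if k in('tcp_pos','grip_width','ft_force','tool_rot')})
crop('scene20',160,40,300,240,3.5,'crop20')
W=cloud(c)*1000
def fit(name,R,z0,z1,cx,cy,rm):
    p=W.reshape(-1,3); d=np.hypot(p[:,0]-cx,p[:,1]-cy); m=(d<rm)&(p[:,2]>z0)&(p[:,2]<z1)&((p[:,0]-cx)*.6+(p[:,1]-cy)*.7<0) ; q=p[m]
    r=least_squares(lambda a:np.hypot(q[:,0]-a[0],q[:,1]-a[1])-R,[cx,cy],loss='soft_l1'); print(name,len(q),np.round(r.x,1),np.round(np.median(np.abs(r.fun)),2))
fit('cap body',40,185,235,467,-47,46)
fit('collar',44.5,169.5,175,467,-47,52)
fit('rim',52.5,41,51,467,-47,60)
p=W.reshape(-1,3); m=(np.hypot(p[:,0]-467,p[:,1]+47)<50)&(p[:,2]>135)&(p[:,2]<200); print(np.round(np.percentile(p[m,2],[0,1])))
E
```

```text
{'tcp_pos': [0.4675, -0.0473, 0.2111], 'tool_rot': [[0.9536, 0.3009, 0.0003], [0.3009, -0.9536, -0.0002], [0.0002, 0.0003, -1.0]], 'ft_force': [0.2385, 0.2305, -2.7348], 'grip_width': 0.336}
cap body 1102 [467.6 -47.8] 0.85
collar 91 [468.5 -46.7] 0.99
rim 309 [467.5 -46.8] 1.32
[153. 154.]
```

View pics/crop20.png

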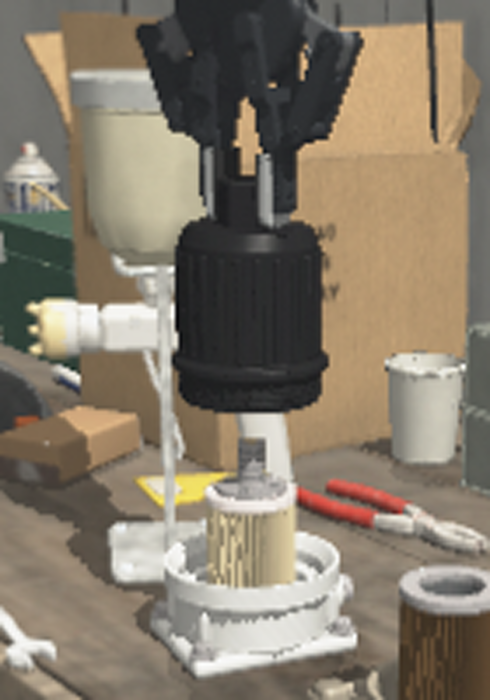

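The cap axis (467.6,−47.8) and the rim (467.5,−46.8) agree within 1 mm. I lower it over the valve and element.

Emit:
arm_command:
  moves:
    - [0,0,-0.006,0,0,0,0.8]
    - [0,0,-0.016,0,0,0,0.8]
    - [0,0,-0.028,0,0,0,0.8]
    - [0,0,-0.04,0,0,0,0.8]
    - [0,0,-0.052,0,0,0,0.8]
    - [0,0,-0.063,0,0,0,0.8]
    - [0,0,-0.073,0,0,0,0.8]
    - [0,0,-0.082,0,0,0,0.8]
    - [0,0,-0.09,0,0,0,0.8]
    - [0,0,-0.095,0,0,0,0.8]
    - [0,0,-0.1,0,0,0,0.8]
    - [0,0,-0.1,0,0,0,0.8]

```text
time: 40.6
tcp_pos: [0.4667, -0.047, 0.1106]
tool_rot: [[0.954, 0.301, -0.001], [0.301, -0.954, 0.0], [-0.001, -0.0, -1.0]]
ft_force: [0.5, 0.0, -3.0]
grip_width: 0.341
```

Emit:
arm_command:
  moves:
    - [0,0,-0.003,0,0,0,0.8]
    - [0,0,-0.006,0,0,0,0.8]
    - [0,0,-0.009,0,0,0,0.8]
    - [0,0,-0.01,0,0,0,0.8]
    - [0,0,-0.01,0,0,0,0.8]

```text
time: 41.1
tcp_pos: [0.4669, -0.047, 0.101]
tool_rot: [[0.954, 0.301, -0.0], [0.301, -0.954, -0.0], [-0.0, -0.0, -1.0]]
ft_force: [0.7, 1.2, -2.5]
grip_width: 0.34
```

Emit:
arm_command:
  moves:
    - [0,0,-0.001,0,0,0,0.8]
    - [0,0,-0.002,0,0,0,0.8]
    - [0,0,-0.002,0,0,0,0.8]

```text
time: 41.4
tcp_pos: [0.4669, -0.047, 0.099]
tool_rot: [[0.954, 0.301, -0.0], [0.301, -0.954, -0.0], [-0.0, 0.0, -1.0]]
ft_force: [0.4, 0.9, -2.6]
grip_width: 0.333
```

Emit:
arm_command:
  moves:
    - [0,0,-0.001,0,0,0,0.8]
    - [0,0,-0.001,0,0,0,0.8]

```text
time: 41.6
tcp_pos: [0.4669, -0.047, 0.098]
tool_rot: [[0.954, 0.301, -0.0], [0.301, -0.954, -0.0], [-0.0, -0.0, -1.0]]
ft_force: [-1.4, -0.1, -1.9]
grip_width: 0.337
```

Emit:
arm_command:
  moves:
    - [0,0,-0.001,0,0,0,0.8]
    - [0,0,-0.001,0,0,0,0.8]

```text
time: 41.8
tcp_pos: [0.4671, -0.0469, 0.0978]
tool_rot: [[0.954, 0.301, 0.001], [0.301, -0.954, -0.0], [0.001, 0.0, -1.0]]
ft_force: [-1.3, 1.1, 4.9]
grip_width: 0.339
```

Contact comes at 0.0978, exactly the predicted seat height. I release and rise clear.

Emit:
arm_command:
  moves:
    - [0,0,0.001,0,0,0,0.6]
    - [0,0,0.001,0,0,0,0.5]
    - [0,0,0.001,0,0,0,0.4]
    - [0,0,0.001,0,0,0,0.4]
    - [0,0,0.006,0,0,0,0.4]
    - [0,0,0.015,0,0,0,0.4]
    - [0,0,0.03,0,0,0,0.4]
    - [0,0,0.05,0,0,0,0.4]
    - [0,0,0.075,0,0,0,0.4]
    - [0,0,0.1,0,0,0,0.4]
    - [0,-0.02,0.11,0,0,0,0.4]
    - [0,-0.05,0.11,0,0,0,0.4]
    - [0,-0.09,0.11,0,0,0,0.4]
    - [0,-0.13,0.11,0,0,0,0.4]
    - [0,-0.17,0.11,0,0,0,0.4]
    - [0,-0.21,0.11,0,0,0,0.4]
    - [0,-0.25,0.11,0,0,0,0.4]
    - [0,-0.28,0.11,0,0,0,0.4]
    - [0,-0.3,0.11,0,0,0,0.4]
    - [0,-0.3,0.11,0,0,0,0.4]

```text
time: 43.8
tcp_pos: [0.4665, -0.3495, 0.2073]
tool_rot: [[0.954, 0.298, 0.0], [0.298, -0.954, -0.001], [-0.0, 0.001, -1.0]]
ft_force: [-0.4, 0.7, -0.7]
grip_width: 0.605
```

```bash
python3 - <<'E'
from h import *
c=grab('scene','scene21'); c2=grab('top','top21'); crop('scene21',150,80,400,290,3,'crop21')
for n,W in(('S',cloud(c)),('T',cloud(c2))):
    ring(W,467,-47,25,153,165,name=n+' hextop'); ring(W,467,-47,60,51,58,name=n+' rim'); ring(W,475,-216,40,83,95,name=n+' used')
    p=W.reshape(-1,3)*1000; m=(np.hypot(p[:,0]-467,p[:,1]+47)<19)&(p[:,2]>153)&(p[:,2]<166); q=p[m]
    A=np.c_[q[:,:2]-q[:,:2].mean(0),np.ones(len(q))]; print('tilt',np.round(np.linalg.lstsq(A,q[:,2],rcond=None)[0],3))
    m=(np.hypot(p[:,0]-467,p[:,1]+47)<38)&(np.hypot(p[:,0]-467,p[:,1]+47)>22)&(p[:,2]>126)&(p[:,2]<140); q=p[m]
    if len(q)>20:
        A=np.c_[q[:,:2]-[467,-47],np.ones(len(q))]; print('dome tilt',len(q),np.round(np.linalg.lstsq(A,q[:,2],rcond=None)[0],3))
E
```

```text
S hextop n 106 c 466.7 -48.8 r 17.0 zmed 158.3 mean [464.2 -51.8]
S rim n 271 c 464.9 -50.1 r 52.7 zmed 54.1 mean [449.5 -73.3]
S used n 305 c 474.0 -216.4 r 27.8 zmed 89.1 mean [ 471.7 -218.9]
tilt [5.8000e-02 9.0000e-02 1.5792e+02]
dome tilt 287 [6.20000e-02 7.00000e-02 1.35684e+02]
T hextop n 273 c 468.0 -45.5 r 16.7 zmed 159.8 mean [467.6 -45.5]
T rim n 347 c 467.5 -46.5 r 52.4 zmed 54.7 mean [450.8 -58.1]
T used n 403 c 475.8 -214.3 r 27.1 zmed 89.6 mean [ 475.6 -214.3]
tilt [3.2000e-02 6.0000e-03 1.5954e+02]
dome tilt 914 [3.10000e-02 2.60000e-02 1.35551e+02]
```

View pics/crop21.png

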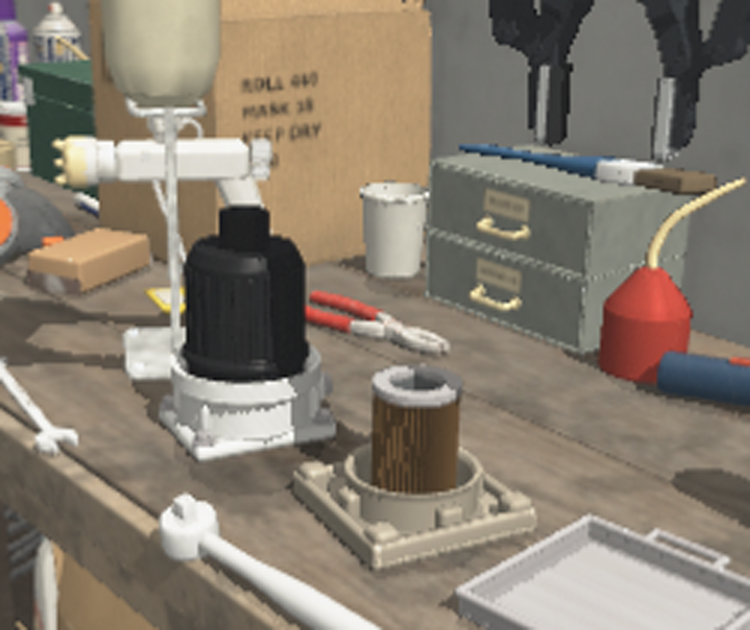

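View pics/top21.png

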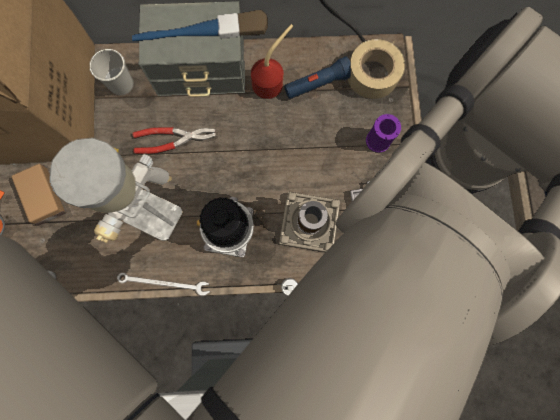

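The housing at (245,330) carries the cap with its hexagon up, and the used element stands in the recess (415,440). Ratchet, spanner, pliers and purple element are undisturbed. I compare the cap's tilt with the same measurement when it stood on the bench.

```bash
python3 - <<'E'
from h import *
for t,cx,cy,z in(('top0',652,-122,0),('scene1',652,-123,0),('top21',467,-46,38),('scene21',466,-48,38)):
    p=cloud(load(t)).reshape(-1,3)*1000; d=np.hypot(p[:,0]-cx,p[:,1]-cy)
    for lo,hi,z0,z1 in((0,19,115,128),(22,38,88,102)):
        m=(d<hi)&(d>=lo)&(p[:,2]>z0+z)&(p[:,2]<z1+z); q=p[m]; A=np.c_[q[:,:2]-[cx,cy],np.ones(len(q))]; print(t,len(q),np.round(np.linalg.lstsq(A,q[:,2],rcond=None)[0],3))
for t,(x0,y0,x1,y1) in (('scene1',(60,140,310,310)),):
    a=load('scene1')['frame'].astype(int); b=load('scene21')['frame'].astype(int)
    for n,(u0,v0,u1,v1) in {'ratchet':(203,245,290,310),'spanner':(140,195,178,235),'pliers':(244,176,302,200),'purple':(400,208,440,265)}.items(): print(n,np.abs(a-b)[v0:v1,u0:u1].mean().round(1))
E
```

```text
top0 224 [2.50000e-02 2.20000e-02 1.21532e+02]
top0 702 [4.8000e-02 1.2000e-02 9.7764e+01]
scene1 98 [5.60000e-02 7.40000e-02 1.20529e+02]
scene1 234 [5.7000e-02 6.0000e-02 9.7651e+01]
top21 273 [3.20000e-02 6.00000e-03 1.59517e+02]
top21 916 [3.50000e-02 1.80000e-02 1.35594e+02]
scene21 106 [5.80000e-02 9.00000e-02 1.58368e+02]
scene21 309 [6.60000e-02 8.40000e-02 1.35343e+02]
ratchet 6.9
spanner 9.1
pliers 20.4
purple 2.4
```

```bash
python3 - <<'E'
from h import *
a=load('top0')['frame'][115:165,120:225,::-1];b=load('top21')['frame'][115:165,120:225,::-1]
s=load('scene1')['frame'][160:215,230:310,::-1];t=load('scene21')['frame'][160:215,230:310,::-1]
im=np.vstack([np.hstack([cv2.resize(a,(390,190)),cv2.resize(b,(390,190))]),np.hstack([cv2.resize(s,(390,268)),cv2.resize(t,(390,268))])]); cv2.imwrite('pics/pl.png',im)
E
```

```text
(no output)
```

View pics/pl.png

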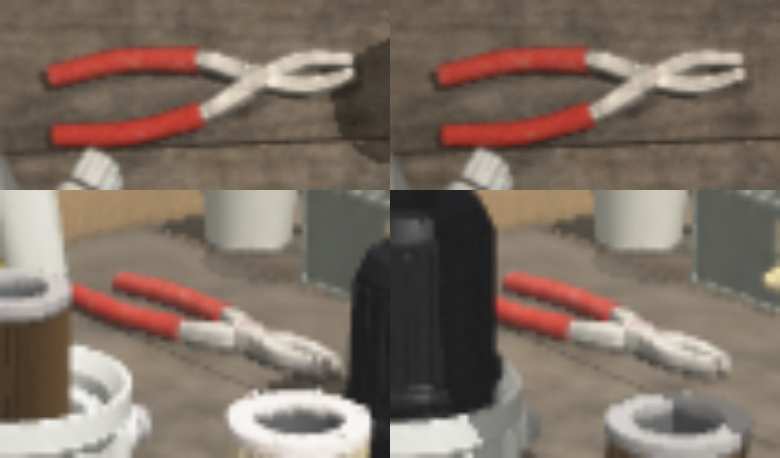

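The before (left) and after (right) crops show the pliers in the same place; only the background and occlusion changed. I hand in.

```bash
python3 -c "
from bench import arm
o=arm.get_obs(); print(o['time'],o['qd'],o['ft_force']); print(arm.finish_job())"
```

```text
43.9 [ 0.02228638 -0.0127808   0.01704324  0.00410072 -0.00318278  0.00026147] [-0.65475926  0.70250689 -0.20687952]
the job is handed in; nothing more can be done
None
```

I did the whole filter change in the order asked and handed it in at 43.9 s. The used element went to the drip tray, the new one over the standpipe, and the used one into the packing recess. Then the valve went on the new element, and the cap over both.

**Last checks**
- **Cap:** it is about 38 mm higher than it stood on the bench, which is its seat height. Its tilt readings match the bench ones to within about 1.5°.
- **Valve:** its plate rested on the new element, with the plate and stem top at the expected heights (about 101 and 126 mm). I checked this before the cap went on.
- **Used element:** it stands upright in the recess and looked upright in every picture while being moved.
- **Tools and purple look-alike:** all look undisturbed. The picture difference was larger around the pliers, but before-and-after crops showed they had not moved.

**What disagreed**
- **First grasp:** it closed above the used element without touching it. The gripper stood about 39 mm higher than its reported height, so I corrected for that in every later move.
- **Cameras:** they differed from each other by 2–3 mm in position.
- **Contact forces:** the wrist showed at most about 22 N at the contacts I checked. Gripping the cap pushed up about 6 N on the fingertips.

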